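# Set out the slide-viewing kit

## Robot

A 6-joint arm with a two-finger parallel gripper is mounted at the origin on a cart in front of the work surface, level with it; the furniture and walls round the work are solid. World frame = base frame: x ahead of the robot, y to its left, z up, the work surface at z = 0. Lengths are in m, angles in rad, forces in N, time in s.
With the tool pointing down it reaches from about 0.275 to 0.85 m from the base axis. Payload 19 kg.
Tool frame: the origin (TCP) lies midway between the tips of the shut fingers; the grasp point (between the pads) lies 19 mm behind it (ctrl.grasp_offset is the distance from the TCP to the grasp point, in m); z points along the fingers, y is the direction in which the jaws open and shut (so a half turn about z gives the same grasp; the last joint's range is limited). The gripper opens to 85 mm and grips with 20 to 120 N. Pads are 22 mm wide; open, the fingers measure 114 mm over their backs; the gripper's body (76 mm by 85 mm) begins 54 mm behind the grasp point. The pads swing forward as they close: fully open they stand 13 mm farther back than shut.
Start: joints at [-1.324, 0.15, 1.437, -0, 1.554, -0.134], TCP at [0.214, -0.534, 0.206] pointing down, gripper open.
Joint ranges: [-2.8, 2.8], [-0.68, 2.1], [0.12, 2.68], [-1.39, 4.53], [0.16, 2.79], [-2.81, 2.81]. Speed limits (rad/s): [1.89, 1.89, 2.22, 3.01, 3.01, 3.01].

## Interface

Orientations are given as a rotation vector (axis times angle).
In Python, from plant import status, vision, order, ctrl gives the robot as it stands.
- The arm moves only by the tool step_arm, never from a script. Its argument "rows" is a list of rows, each a list of 7 numbers: the turn, a rotation vector about the world's x, y, z in rad, then the shift along the world's x, y, z in cm, then the closure, from 0 (fully open) to 1 (shut). A call has 1 to 5 rows; each row shifts and turns the commanded pose from where the row before left it; what a row does not reach is not made up. A row lasts 1/12 s, in which the tool goes at most 41.7 mm and 7.16 degrees, less where a joint would pass 70% of its speed; a pose out of reach is approached as far as the arm can. A call is refused whole if a number of a shift passes 4.17 or a number of a turn 0.125, either way. A call with a gripper value outside its range is refused whole. The fingers move at their own pace and stop on an object; "squeeze" is the grip in N (left out, the last holds). Time passes only in rows, so rows that do not move let the fingers close. It gives the time, the measured TCP pose, the force and the opening at its end, in the units of the state.
- status.observe(): the state, without advancing time (a new reading comes with each control period).
- vision.snapshot(name): name is "side" or "top" or "wrist"; returns the picture (384x512x3 uint8, red, green, blue); there is no depth.
- vision.camera_params(name): a dict with "intrinsics" (3x3 intrinsics, pixels), "cam_to_world" (4x4, takes a point from camera to world coordinates). Camera axes: x right, y up, looking along -z (the intrinsics and any distortion apply to the point x, -y, -z); pixel columns grow to the right and rows downward; lengths in m; the calibration is good to about 2 mm. The wrist camera is an equidistant fisheye: a pixel r from the principal point sees the ray r / f radians off the axis. A picture is of the moment at which its call begins: read the wrist's pose just before it. camera_params takes no time and is no camera call; for the wrist camera it gives the pose at the moment of the call.
- order.hand_in(): hands the job in, once; it reports no verdict.
The state is a dict: "time_s": time; "joint_pos": joint angles; "qd": joint speeds; "tau": joint torques, N m; "tcp_pos": TCP position; "tcp_rot": TCP orientation; "ft_force": force on the tool from outside, world axes, zero at the start; "torque": the same for the moment, N m; "width": opening from 0.0 (shut) to 1.0 (fully open).
Only numpy, scipy, OpenCV 4.12 (cv2) and the standard library are available. Lean on these libraries where they do the work, as an engineer would, in place of code of your own. Each camera call takes 0.05 s, during which the arm holds its last target.

## Task

Set out the viewing kit for the next user: put the filter cube centrally on top of the blue slide box and the little cover-slip box centrally on top of the filter cube, both right way up. Stand the objective canister behind the flat white-and-blue lens-tissue pack (the side away from the robot) and the small brown oil bottle in front of it (the robot's side), each opposite the middle of that long side of the pack with a gap of about 3 cm to it. Leave the bench timer and the roll of tape where they are.

Things in the scene. Friction and masses are not known exactly. Their poses are not given: they have to be found in the camera images.
- filter_cube_centre (a point): Loose black filter cube, 38 (x) x 40 (y) x 34 mm high, with a ringed round window on top and side. The point is its centre, 17 mm above its underside; z up. Grasp the side faces.
- coverslips_centre (a point): Loose small clear-and-white box of cover slips, 30 (x) x 34 (y) x 17 mm high. The point is its centre, 8.5 mm above its underside; z up. Grasp across the 30 mm (x).
- canister_centre (a point): Loose upright round objective canister, 67 mm high: dark foot 41 mm across and 16 mm high, pale cover 38 mm across above it. The point is its centre, 33.5 mm above its foot; z up.
- oil_bottle_centre (a point): Loose upright small brown bottle with black cap, 26 mm across, 50 mm high (straight body to about 33 mm up, narrower shoulder and cap above). The point is its centre, 25 mm above its foot; z up. A larger brown bottle high on the wall shelf is not meant.
- slide_box_top (a point): Blue closed slide box, 91 (x) x 95 (y) x 34 mm high, fixed to the bench. The point is the centre of its flat top; x points to its back (away from the robot), y to its left, z up.
- tissue_pack_top (a point): Flat cardboard lens-tissue pack, white with a blue end, 65 (x) x 95 (y) x 10 mm high, fixed to the bench; its long sides face towards and away from the robot. The point is the centre of its top; x points to its back (away from the robot, square to the long sides, which lie 32 mm either way), y to its left, z up. (A black flat case nearby is only a bystander.)
- timer: Loose white bench timer, 62 x 68 x 18 mm, a bystander to be left alone. Origin at the centre of its underside.
- tape: Loose roll of tan masking tape lying flat, 66 mm across, 18 mm high, a bystander to be left alone. Origin at the centre of its underside.
Not all that is in view belongs to the job. Of the things like the part that bears canister_centre, leave any that is pink or turquoise; of the rest the smaller one is meant.

How it is judged:
At the end, for the whole second after the job is handed in: Cube upright on the slide box, centred within 12 mm; cover-slip box upright on the cube, within 10 mm. On the bench, canister 69-97 mm behind the tissue pack's centre, oil bottle 61-90 mm in front, each within 15 mm of its middle line. All tilted under 0.1 rad and at rest (horizontal distance between filter_cube_centre and slide_box_top below 0.012 m and height (world z) of filter_cube_centre between 0.045 and 0.057 m and horizontal distance between coverslips_centre and filter_cube_centre below 0.01 m and height (world z) of coverslips_centre between 0.07 and 0.083 m and x of canister_centre in the frame of tissue_pack_top between 0.069 and 0.097 m and y of canister_centre in the frame of tissue_pack_top between -0.015 and 0.015 m and height (world z) of canister_centre between 0.028 and 0.039 m and x of oil_bottle_centre in the frame of tissue_pack_top between -0.09 and -0.061 m and y of oil_bottle_centre in the frame of tissue_pack_top between -0.015 and 0.015 m and height (world z) of oil_bottle_centre between 0.02 and 0.03 m and angle between each of filter_cube_centre, coverslips_centre, canister_centre, oil_bottle_centre's own z axis and vertical below 0.1 rad and linear speed of each of filter_cube, coverslips, canister, oil_bottle below 0.01 m/s); the robot touches nothing.
It fails at once if the timer is moved by more than 30 mm (distance of timer from where it was at the start of the episode above 0.03 m).
It fails at once if the tape is moved by more than 30 mm (distance of tape from where it was at the start of the episode above 0.03 m).
It also fails if it takes over 104 s, if anything falls off the work surface, if the arm or the gripper's body presses on something with over 40 N, if the wrist force passes 120 N, or if a joint passes its speed limit or range.

## Working session

There is one attempt and no reset: what is moved stays moved. The work goes in short steps, Python scripts to look and compute and a tool call to move; the robot and the scene stay as the last step left them, time stands still between calls to the robot, and variables do not carry over. Pictures are saved under pics/ and viewed, and the job is handed in when it is done.

Besides the shell and the picture viewer there is one more tool, called after ">>>" as a command line: name --pt "numbers of a row" for each row, then --argument value for the rest. step_arm: Moves the arm, as the interface text tells. Its arguments: {"type":"object","properties":{"rows":{"type":"array","items":{"type":"array","items":{"type":"number"}}},"squeeze":{"type":"number"}},"required":["rows"]}

```bash
ls; mkdir -p pics; python3 - <<'E'
from plant import status, vision, order, ctrl
import cv2
print(status.observe()); print(ctrl.grasp_offset)
for n in ["side","top","wrist"]:
    p=vision.camera_params(n); print(n,p)
    im=vision.snapshot(n); cv2.imwrite(f"pics/{n}0.png",im[:,:,::-1])
E
```

```text
pics
{'time_s': 0.0, 'joint_pos': array([-1.32401428e+00,  1.50963185e-01,  1.43801711e+00, -2.40020739e-05,
        1.55381823e+00, -1.33996735e-01]), 'qd': array([-0.00011918, -0.00012335, -0.00073578,  0.00034847, -0.00063591,
       -0.0009831 ]), 'tau': array([-2.10673420e-04, -7.13062119e+01, -5.70866632e+01, -2.79244250e-04,
        8.86656926e-03,  9.88267857e-05]), 'tcp_pos': array([ 0.21360116, -0.53355008,  0.20499541]), 'tcp_rot': array([-3.08364502e+00, -5.94292038e-01,  1.44342776e-04]), 'ft_force': array([-0.97377804, -0.15573877, -0.31883005]), 'torque': array([-0.01104396,  0.03010519,  0.01340708]), 'width': 1.0000401875466745}
0.0187
side {'intrinsics': array([[408.89041202,   0.        , 254.36946806],
       [  0.        , 408.89041202, 191.87058947],
       [  0.        ,   0.        ,   1.        ]]), 'cam_to_world': array([[ 0.90025481, -0.38779649,  0.19787661,  0.72378422],
       [ 0.43530966,  0.7946565 , -0.42311528, -0.45109073],
       [ 0.00683868,  0.46704917,  0.8842049 ,  1.05906589],
       [ 0.        ,  0.        ,  0.        ,  1.        ]])}
to
[... 267 characters left out ...]
-01],
       [-9.99945167e-01,  9.60720227e-03,  4.16719450e-03,
        -1.08453024e-04],
       [ 5.39854966e-03,  1.31937457e-01,  9.91243342e-01,
         1.09440477e+00],
       [ 0.00000000e+00,  0.00000000e+00,  0.00000000e+00,
         1.00000000e+00]])}
wrist {'intrinsics': array([[297.31863964,   0.        , 251.99979319],
       [  0.        , 297.31863964, 189.11112599],
       [  0.        ,   0.        ,   1.        ]]), 'cam_to_world': array([[ 0.37175777,  0.88145748,  0.29125397,  0.28801218],
       [-0.92832737,  0.35369897,  0.11447848, -0.50346359],
       [-0.00210832, -0.3129373 ,  0.94977145,  0.37383577],
       [ 0.        ,  0.        ,  0.        ,  1.        ]])}
```

View pics/side0.png

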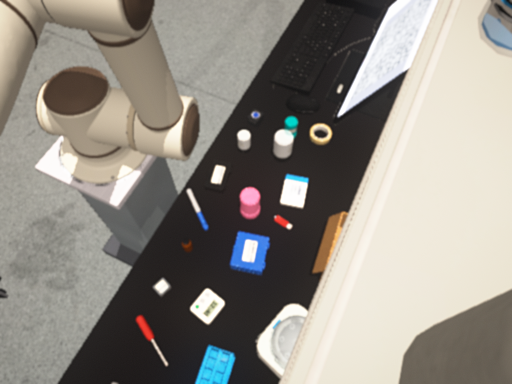

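View pics/top0.png

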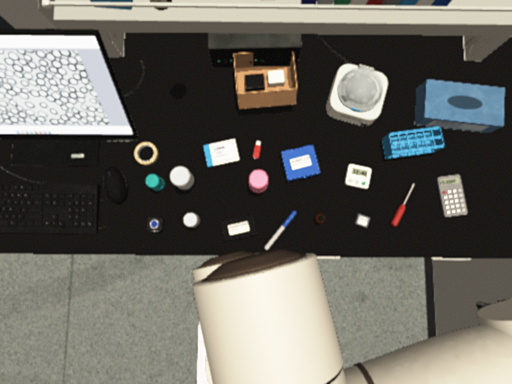

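View pics/wrist0.png

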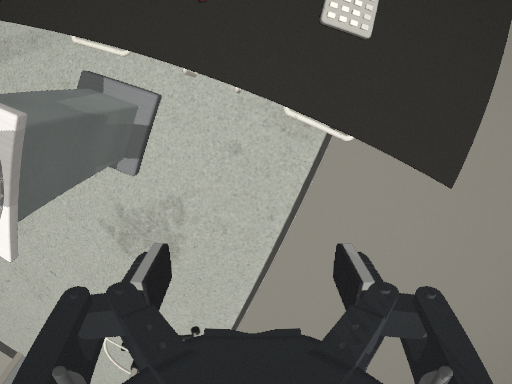

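```bash
python3 - <<'E'
import cv2,numpy as np
a=cv2.imread("pics/top0.png"); 
g=lambda c:(255*(c/255.)**0.5).astype('uint8')
cv2.imwrite("pics/tc1.png",cv2.resize(g(a[130:250,130:270]),None,fx=5,fy=5,interpolation=cv2.INTER_CUBIC)[:600])
cv2.imwrite("pics/tc2.png",cv2.resize(g(a[130:250,240:390]),None,fx=5,fy=5,interpolation=cv2.INTER_CUBIC)[:600])
b=cv2.imread("pics/side0.png")
cv2.imwrite("pics/sc1.png",cv2.resize(g(b[95:225,180:340]),None,fx=4.6,fy=4.6,interpolation=cv2.INTER_CUBIC)[:600])
cv2.imwrite("pics/sc2.png",cv2.resize(g(b[200:330,140:300]),None,fx=4.6,fy=4.6,interpolation=cv2.INTER_CUBIC)[:600])
E
```

```text
(no output)
```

View pics/tc1.png

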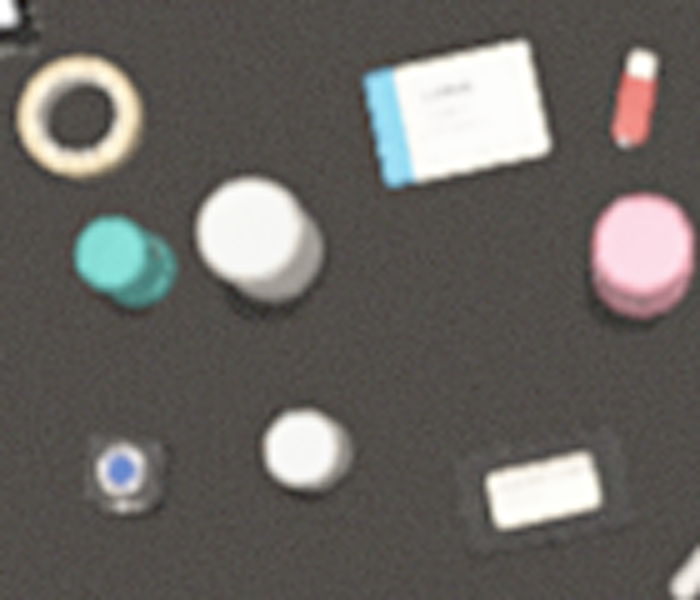

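View pics/tc2.png

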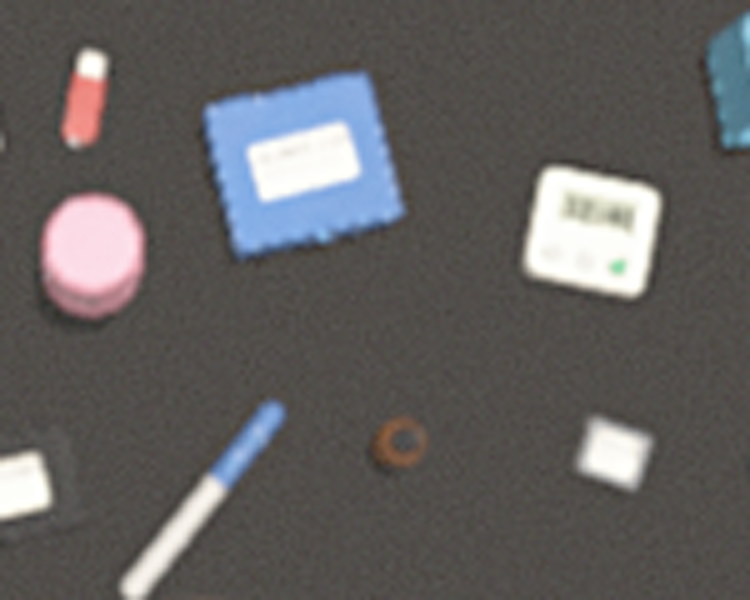

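View pics/sc1.png

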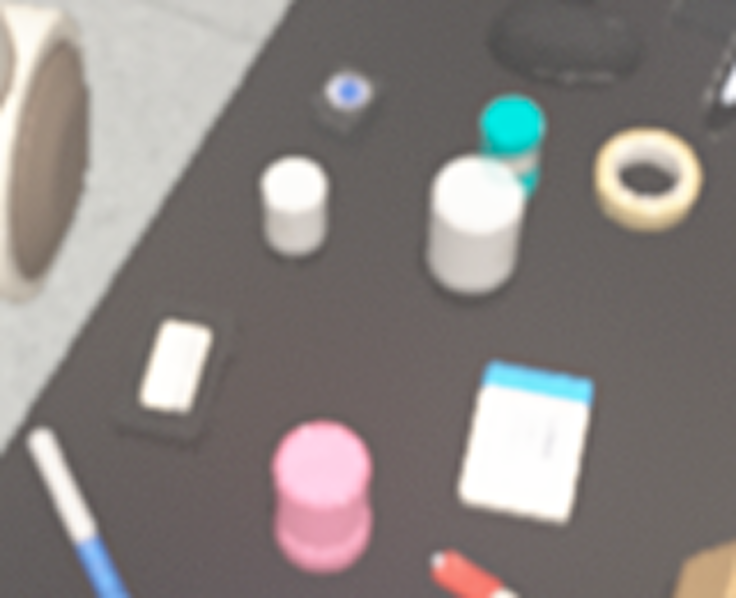

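View pics/sc2.png

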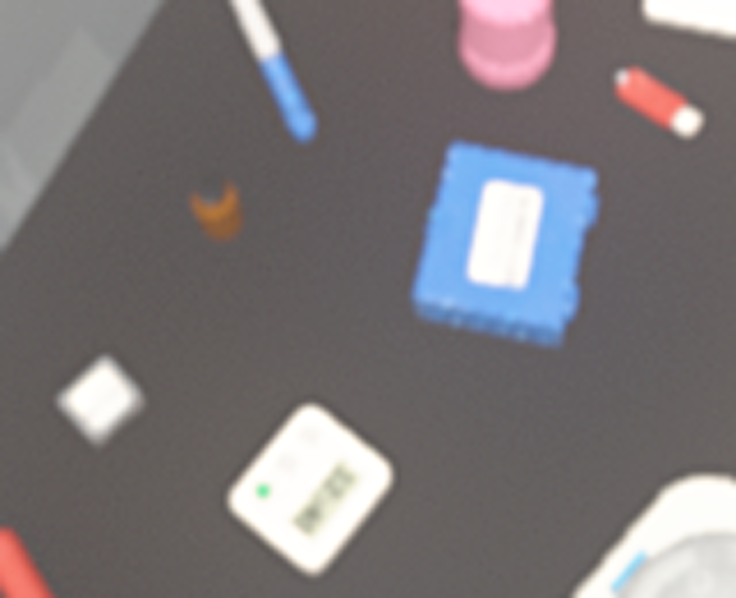

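```bash
cat > h.py <<'E'
import numpy as np,cv2
from plant import status, vision, order, ctrl
def ray(n,uv,p=None):
    p=p or vision.camera_params(n); K=p["intrinsics"];T=p["cam_to_world"]
    uv=np.atleast_2d(np.asarray(uv,float))
    x=(uv[:,0]-K[0,2])/K[0,0]; y=(uv[:,1]-K[1,2])/K[1,1]
    if n=="wrist":
        r=np.hypot(x,y); s=np.where(r>1e-9,np.sin(r)/np.maximum(r,1e-9),1)
        d=np.c_[x*s,-y*s,-np.cos(r)]
    else: d=np.c_[x,-y,-np.ones_like(x)]
    return T[:3,3],d@T[:3,:3].T
def plane(n,uv,z,p=None):
    o,d=ray(n,uv,p); return o+d*((z-o[2])/d[:,2])[:,None]
def blob(n,im,seed,win,fn,z,p=None,show=True):
    """mask within window around seed; rectified contour in world at height z -> minAreaRect (mm)"""
    u,v=seed; m=np.zeros(im.shape[:2],np.uint8); w=slice(max(0,v-win),v+win),slice(max(0,u-win),u+win)
    m[w]=fn(im[w].astype(int)).astype(np.uint8)
    cs,_=cv2.findContours(m,cv2.RETR_EXTERNAL,cv2.CHAIN_APPROX_NONE)
    c=max(cs,key=cv2.contourArea)[:,0].astype(float)
    P=plane(n,c,z,p)[:,:2]*1000
    r=cv2.minAreaRect(P.astype(np.float32)); (e,er)=cv2.minEnclosingCircle(P.astype(np.float32))
    return dict(rect=np.round(np.r_[r[0],r[1],r[2]],1),circ=np.round([*e,er],1),px=np.round(c.mean(0),1))
E
python3 - <<'E'
from h import *
t=cv2.imread("pics/top0.png")[:,:,::-1]; s=cv2.imread("pics/side0.png")[:,:,::-1]
white=lambda a:a.min(2)>110
bright=lambda a:a.max(2)>90
blue=lambda a:(a[...,2]>90)&(a[...,2]>a[...,0]+40)
brown=lambda a:(a[...,0]>a[...,2]+22)
for n,im,L in [("top",t,[("can",(190,220),13,white,.067),("slip",(362,220),12,lambda a:a.min(2)>70,.017),("oil",(320,218),10,brown,.035),("box",(300,162),26,lambda a:(a[...,2]>80),.034),("pack",(222,152),24,bright,.01),("cubewin",(154,224),9,lambda a:a.max(2)>100,.034),("case",(238,228),14,white,.01),("timer",(358,176),18,bright,.018),("tape",(146,153),16,bright,.018)]),
 ("side",s,[("can",(244,135),8,white,.067),("slip",(162,287),14,lambda a:a.min(2)>70,.017),("oil",(187,244),10,brown,.025),("box",(252,253),30,blue,.034),("pack",(294,191),22,bright,.01),("cubewin",(256,115),7,lambda a:a.max(2)>100,.034),("tape",(320,133),15,bright,.018)])]:
    for k,sd,w,f,z in L:
        try: print(n,k,blob(n,im,sd,w,f,z))
        except Exception as e: print(n,k,e)
E
```

```text
top can {'rect': array([390.6, 179.1,  38.2,  38.1,   1.7]), 'circ': array([389.7, 179.2,  20.1]), 'px': array([190. , 219.2])}
top slip {'rect': array([ 394.2, -305. ,   36.3,   32. ,   72. ]), 'circ': array([ 394.3, -304.9,   21.5]), 'px': array([362.5, 220.2])}
top oil {'rect': array([ 398.6, -179.2,   22.5,   25.5,    0.5]), 'circ': array([ 398.7, -178.6,   13.6]), 'px': array([319.7, 218. ])}
top box {'rect': array([ 558.3, -125.5,   91.6,   99.6,   13.4]), 'circ': array([ 559. , -125.9,   63.5]), 'px': array([300. , 162.1])}
top pack {'rect': array([590.4, 104.9,  71.3, 100. ,  13.5]), 'circ': array([591.1, 104.9,  57.6]), 'px': array([220.8, 152.3])}
top cubewin {'rect': array([378.9, 286.6,  25.2,  25.4,   0.5]), 'circ': array([378.7, 286.2,  14.2]), 'px': array([153.8, 223.7])}
top case {'rect': array([370.1,  50.1,  31.3,  61.1,  13.5]), 'circ': array([369.9,  50.6,  32.1]), 'px': array([238.2, 227.7])}
top timer {'rect': array([ 523. , -295.3,   72.1,   67.2,   77.7]), 'circ': array([ 523.9, -295.6,   44.5]), 'px': array([358.1, 175.8])}
top tape {'rect': array([585.8, 323
[... 327 characters left out ...]
3]), 'px': array([161.3, 286.4])}
side oil {'rect': array([ 402. , -182.9,   27.5,   31.1,   43.3]), 'circ': array([ 400.9, -181.8,   17.8]), 'px': array([187.1, 245.8])}
side box {'rect': array([ 560.8, -126.7,   94.4,  108.8,   13.6]), 'circ': array([ 560.4, -126.1,   66.1]), 'px': array([249.6, 252. ])}
side pack {'rect': array([590. , 106.3,  72.7, 106.8,  13.4]), 'circ': array([591. , 107.2,  60.7]), 'px': array([294. , 190.7])}
side cubewin {'rect': array([376.2, 288.5,  27.3,  27.1,  77.6]), 'circ': array([376.7, 289.5,  15.1]), 'px': array([255.1, 114.5])}
side tape {'rect': array([586.3, 323.4,  72.7,  80.1,  26.1]), 'circ': array([586.5, 323.5,  42.5]), 'px': array([320.1, 133.2])}
```

>>> step_arm --pt "0 0 0 1.8 3.5 0 0" --pt "0 0 0 1.8 3.5 0 0" --pt "0 0 0 1.8 3.5 0 0.2" --pt "0 0 0 1.8 3.5 0 0.4" --pt "0 0 0 1.8 3.5 0 0.4" --squeeze 30

```text
time_s: 0.57
tcp_pos: [0.304, -0.357, 0.2053]
tcp_rot: [-3.085, -0.594, 0.0]
ft_force: [0.8, -0.8, 0.0]
width: 0.609
```

>>> step_arm --pt "0 0 0 1.8 3.5 0 0.4" --pt "0 0 0 1.8 3.5 0 0.4" --pt "0 0 0 1.8 3.5 -1 0.4" --pt "0 0 0 1.8 3.5 -1.5 0.4" --pt "0 0 0 1.8 3.0 -1.5 0.4"

```text
time_s: 0.98
tcp_pos: [0.394, -0.187, 0.1656]
tcp_rot: [3.084, 0.595, 0.001]
ft_force: [0.5, -0.2, 0.1]
width: 0.604
```

>>> step_arm --pt "0 0 0 0 0 0 0.4" --pt "0 0 0 0 0 0 0.4"

```text
time_s: 1.15
tcp_pos: [0.3938, -0.1874, 0.1651]
tcp_rot: [-3.083, -0.6, 0.001]
ft_force: [0.0, -0.8, 0.3]
width: 0.599
```

```bash
python3 - <<'E'
from h import *
s=status.observe(); p=vision.camera_params("wrist"); im=vision.snapshot("wrist")
cv2.imwrite("pics/w1.png",im[:,:,::-1]); np.savez("w1.npz",im=im,p=p)
print(s["tcp_pos"],s["tcp_rot"],s["width"],s["ft_force"])
g=np.clip(255*(im/255.)**.6,0,255).astype('uint8')
cv2.imwrite("pics/w1g.png",g[:,:,::-1])
E
```

```text
[ 0.3937853  -0.18743544  0.16507802] [-3.08270212e+00 -5.99930425e-01  1.39388059e-03] 0.5991082334493066 [ 0.01482763 -0.77785504  0.2841457 ]
```

View pics/w1g.png

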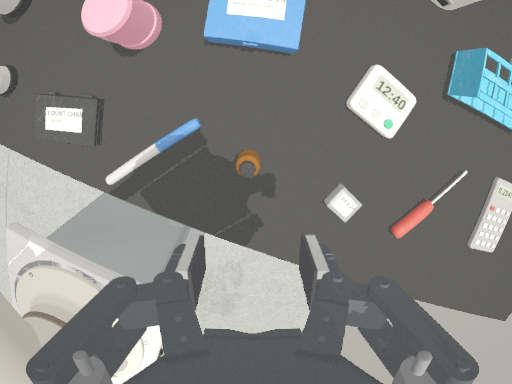

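```bash
python3 - <<'E'
from h import *
d=np.load("w1.npz",allow_pickle=True); im=d["im"]; p=d["p"].item()
brown=lambda a:(a[...,0]>a[...,2]+22)
print(blob("wrist",im,(248,162),18,brown,.033,p)); print(blob("wrist",im,(248,162),18,brown,.0,p))
print("cap",plane("wrist",[(248,170)],.05,p))
print("slip",blob("wrist",im,(344,203),24,lambda a:a.min(2)>80,.017,p))
g=np.clip(255*(im[130:240,220:380]/255.)**.5,0,255).astype('uint8')
cv2.imwrite("pics/w1c.png",cv2.resize(g[:,:,::-1],None,fx=5,fy=5,interpolation=cv2.INTER_CUBIC))
E
```

```text
{'rect': array([ 400.6, -179.2,   29.9,   25. ,   21.2]), 'circ': array([ 400.7, -179.1,   15.4]), 'px': array([247.9, 163.6])}
{'rect': array([ 393.2, -181.6,   33.2,   27.8,   21.2]), 'circ': array([ 393.3, -181.5,   17.1]), 'px': array([247.9, 163.6])}
cap [[ 0.39795338 -0.18048549  0.05      ]]
slip {'rect': array([ 395. , -301. ,   41.3,   30.9,   70.6]), 'circ': array([ 394.3, -300.7,   24.9]), 'px': array([342.7, 202.5])}
```

View pics/w1c.png

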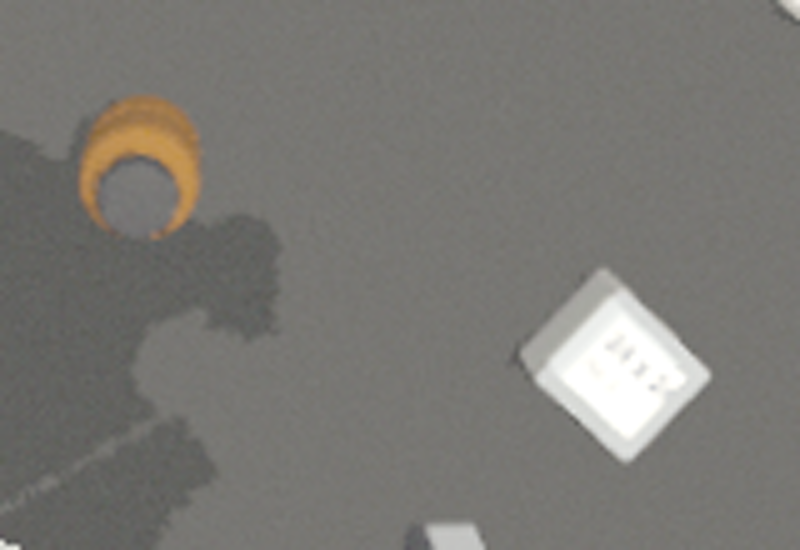

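>>> step_arm --pt "0 0 0 0.45 0.7 -3 0.4" --pt "0 0 0 0 0 -4 0.4" --pt "0 0 0 0 0 -4 0.4" --pt "0 0 0 0 0 -3 0.4" --pt "0 0 0 0 0 -2 0.4"

```text
time_s: 1.62
tcp_pos: [0.3965, -0.1827, 0.0032]
tcp_rot: [-3.084, -0.591, 0.003]
ft_force: [-0.2, 0.5, 0.2]
width: 0.599
```

>>> step_arm --pt "0 0 0 0 0 0 0.4" --pt "0 0 0 0 0 0 0.9" --pt "0 0 0 0 0 0 0.9" --pt "0 0 0 0 0 0 0.9" --pt "0 0 0 0 0 0 0.9"

```text
time_s: 2.03
tcp_pos: [0.3989, -0.183, 0.0074]
tcp_rot: [3.083, 0.594, 0.003]
ft_force: [-0.6, -0.7, 8.2]
width: 0.258
```

>>> step_arm --pt "0 0 0 0 0 0 0.9" --pt "0 0 0 0 0 1 0.9" --pt "0 0 0 0 0 3 0.9" --pt "0 0 0 0 0 4 0.9"

```text
time_s: 2.37
tcp_pos: [0.3967, -0.1813, 0.0859]
tcp_rot: [-3.082, -0.594, 0.004]
ft_force: [0.8, -0.7, -0.3]
width: 0.254
```

```bash
cat > snap.py <<'E'
import sys
from h import *
name,out=sys.argv[1:3]
s=status.observe(); p=vision.camera_params(name); im=vision.snapshot(name)
np.savez(out+".npz",im=im,p=p)
g=np.clip(255*(im/255.)**.6,0,255).astype('uint8')[:,:,::-1]
if len(sys.argv)>3:
    a,b,c,d,f=map(int,sys.argv[3:8]); g=cv2.resize(g[b:d,a:c],None,fx=f,fy=f,interpolation=cv2.INTER_CUBIC)
cv2.imwrite("pics/"+out+".png",g)
print(s["time_s"],s["tcp_pos"],s["tcp_rot"],s["width"],s["ft_force"])
E
python3 snap.py wrist w2
```

```text
2.3667 [ 0.3966981  -0.18130147  0.08587159] [-3.08207726 -0.59405081  0.00412646] 0.2535096866224131 [ 0.77129559 -0.71257962 -0.31038389]
```

View pics/w2.png

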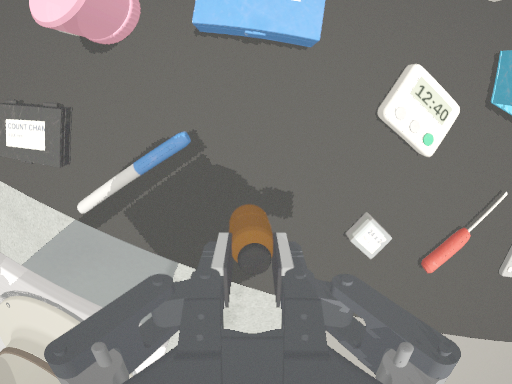

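>>> step_arm --pt "0 0 0 0 0 4 0.9" --pt "0 0 0 0.5 1 3.6 0.9" --pt "0 0 0 1.4 3.5 0 0.9" --pt "0 0 0 1.4 3.5 0 0.9" --pt "0 0 0 1.4 3.5 0 0.9"

```text
time_s: 2.83
tcp_pos: [0.4455, -0.066, 0.1638]
tcp_rot: [3.084, 0.592, 0.004]
ft_force: [0.1, -0.5, -0.5]
width: 0.257
```

>>> step_arm --pt "0 0 0 1.5 3.5 0 0.9" --pt "0 0 0 1.5 3.5 0 0.9" --pt "0 0 0 1.5 3.5 0 0.9" --pt "0 0 0 1.5 3.5 0 0.9" --pt "0 0 0 1.3 1.6 0 0.9"

```text
time_s: 3.25
tcp_pos: [0.5184, 0.0926, 0.1631]
tcp_rot: [-3.084, -0.598, -0.002]
ft_force: [0.2, -0.4, 1.5]
width: 0.255
```

>>> step_arm --pt "0 0 0 0 0 -3 0.9" --pt "0 0 0 0 0 -3 0.9" --pt "0 0 0 0 0 0 0.9"

```text
time_s: 3.5
tcp_pos: [0.5157, 0.0893, 0.0979]
tcp_rot: [-3.083, -0.596, 0.009]
ft_force: [-0.7, -0.5, -2.0]
width: 0.257
```

```bash
python3 snap.py wrist w3
```

```text
3.5 [0.51566862 0.08926363 0.09792492] [-3.08343638 -0.59591009  0.00940873] 0.25652460828654955 [-0.70902893 -0.48254292 -2.00503551]
```

View pics/w3.png

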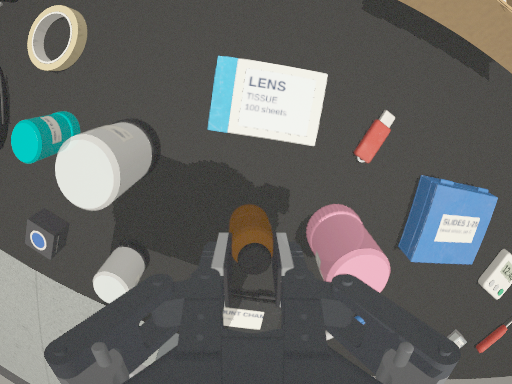

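```bash
python3 - <<'E'
from h import *
d=np.load("w3.npz",allow_pickle=True); im=d["im"]; p=d["p"].item()
print("pack",blob("wrist",im,(268,102),62,lambda a:a.max(2)>90,.01,p))
print("packcorners", plane("wrist",[(218,57),(327,71),(316,145),(208,131)],.01,p)[:,:2].round(4).tolist())
print("pink foot,top", plane("wrist",[(335,225)],.0,p), plane("wrist",[(362,268)],.07,p))
print("box",plane("wrist",[(424,176),(495,190),(474,264),(405,255)],.034,p).round(4)[:,:2].tolist())
t=cv2.imread("pics/top0.png")[:,:,::-1]
pk=lambda a:(a[...,0]>a[...,1]+30)
print(blob("top",t,(258,180),16,pk,.07),blob("top",t,(258,180),16,pk,.0))
E
```

```text
pack {'rect': array([589.6, 106. ,  65.9,  96. ,  13.1]), 'circ': array([589.7, 106.2,  57.1]), 'px': array([266.4, 100.3])}
packcorners [[0.6092, 0.1587], [0.6341, 0.0685], [0.5702, 0.0512], [0.546, 0.1437]]
pink foot,top [[ 0.50348844 -0.00547581  0.        ]] [[ 0.49972108 -0.01433491  0.07      ]]
box [[0.5887, -0.0498], [0.6147, -0.1507], [0.5296, -0.185], [0.511, -0.0773]]
{'rect': array([498.2,  -5.1,  64.1,  55.2,   0.6]), 'circ': array([498.6,  -5.1,  33.5]), 'px': array([258.2, 180.3])} {'rect': array([509.3,  -5.4,  68.5,  58.9,   0.6]), 'circ': array([509.8,  -5.4,  35.8]), 'px': array([258.2, 180.3])}
```

>>> step_arm --pt "0 0 0 0 0 -3.5 0.9" --pt "0 0 0 0 0 -3 0.9" --pt "0 0 0 0 0 -1.5 0.9" --pt "0 0 0 0 0 -0.6 0.9" --pt "0 0 0 0 0 0 0.9"

```text
time_s: 3.97
tcp_pos: [0.5184, 0.0886, 0.0168]
tcp_rot: [-3.085, -0.594, -0.0]
ft_force: [-0.3, 0.7, -0.6]
width: 0.251
```

>>> step_arm --pt "0 0 0 0 0 -0.5 0.9" --pt "0 0 0 0 0 -0.4 0.9" --pt "0 0 0 0 0 0 0.9"

```text
time_s: 4.22
tcp_pos: [0.5186, 0.0888, 0.0075]
tcp_rot: [3.085, 0.594, 0.002]
ft_force: [0.5, -0.7, 1.7]
width: 0.252
```

>>> step_arm --pt "0 0 0 0 0 -0.1 0.9" --pt "0 0 0 0 0 0 0.9" --pt "0 0 0 0 0 0 0.45" --pt "0 0 0 0 0 0 0.45" --pt "0 0 0 0 0 0 0.45"

```text
time_s: 4.63
tcp_pos: [0.5181, 0.0888, 0.0061]
tcp_rot: [-3.085, -0.594, -0.0]
ft_force: [-0.0, -0.0, 0.6]
width: 0.554
```

>>> step_arm --pt "0 0 0 0 0 1 0.45" --pt "0 0 0 0 0 4 0.45" --pt "0 0 0 0 0 4 0.45" --pt "0 0 0 -1.4 1.0 3.5 0.45" --pt "0 0 0 -3 2.2 3 0.3"

```text
time_s: 5.05
tcp_pos: [0.4791, 0.1172, 0.1606]
tcp_rot: [3.085, 0.591, 0.005]
ft_force: [-0.2, 0.7, 0.3]
width: 0.679
```

```bash
python3 snap.py wrist w4
```

```text
5.05 [0.47910933 0.11715104 0.1605768 ] [3.08485968 0.59123356 0.00460064] 0.678562459475539 [-0.16534925  0.68219363  0.2749984 ]
```

View pics/w4.png

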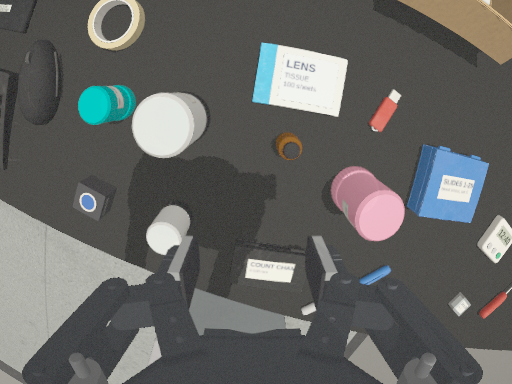

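```bash
python3 - <<'E'
from h import *
d=np.load("w4.npz",allow_pickle=True); im=d["im"]; p=d["p"].item()
print("oil",plane("wrist",[(289.5,151)],.05,p))
g=np.clip(255*(im[160:270,60:210]/255.)**.45,0,255).astype('uint8')
cv2.imwrite("pics/w4c.png",cv2.resize(g[:,:,::-1],None,fx=5,fy=5,interpolation=cv2.INTER_CUBIC))
E
```

```text
oil [[0.51723482 0.09430074 0.05      ]]
```

View pics/w4c.png

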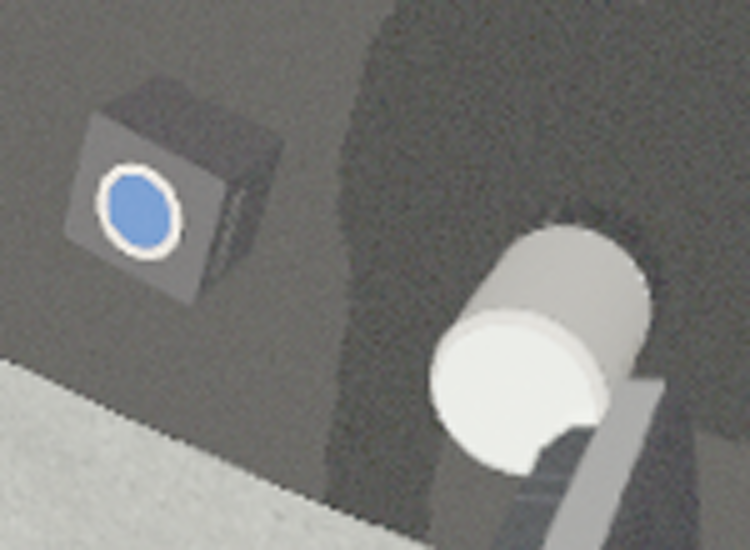

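```bash
python3 - <<'E'
from h import *
d=np.load("w4.npz",allow_pickle=True); im=d["im"]; p=d["p"].item()
c=np.array([(93,112),(226,182),(194,305),(64,234)])/5+[60,160]
P=plane("wrist",c,.034,p)[:,:2]*1000; print(P.round(1).tolist(),P.mean(0)); e=np.diff(np.r_[P,P[:1]],axis=0); print(np.hypot(*e.T),np.degrees(np.arctan2(e[:,1],e[:,0])))
print("can",plane("wrist",[(164,238)],.067,p), "oil now")
s=status.observe(); print(s["tcp_pos"],s["qd"].round(2))
im=vision.snapshot("top"); cv2.imwrite("pics/t5.png",im[:,:,::-1])
brown=lambda a:(a[...,0]>a[...,2]+22)
try: print(blob("top",im,(226,177),14,brown,.03))
except Exception as e: print(e)
E
```

```text
[[395.8, 303.7], [392.7, 265.2], [357.9, 267.6], [361.2, 306.7]] [376.89014631 285.79162506]
[38.6180361  34.89910852 39.28871078 34.75661471] [-94.58411963 176.0564938   85.20961105  -5.0460761 ]
can [[0.39115146 0.17976075 0.067     ]] oil now
[0.47588267 0.1207353  0.16497076] [-0.03  0.04  0.02 -0.   -0.11 -0.07]
{'rect': array([515.3,  86.5,  78.5,  11.5,   1.1]), 'circ': array([515.4,  86.9,  39.5]), 'px': array([225.2, 176. ])}
```

View pics/t5.png

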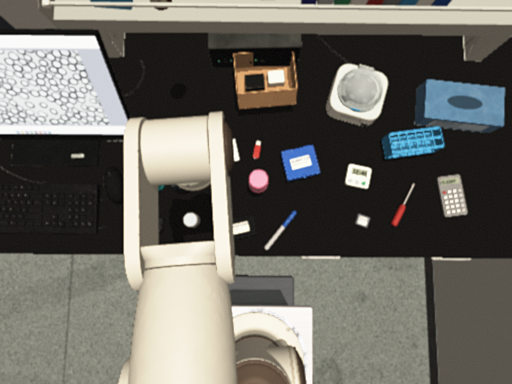

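>>> step_arm --pt "0 0 0 -2.9 2.0 0 0.3" --pt "0 0 0 -2.9 2.0 0 0.3" --pt "0 0 0 -2.7 1.85 0 0.3" --pt "0 0 0 0 0 -3 0.3" --pt "0 0 0 0 0 0 0.3"

```text
time_s: 5.57
tcp_pos: [0.3904, 0.1767, 0.1239]
tcp_rot: [3.084, 0.598, -0.006]
ft_force: [-0.1, -0.3, -1.8]
width: 0.697
```

```bash
python3 snap.py wrist w6
```

```text
5.5667 [0.39040626 0.17672395 0.12390714] [ 3.08403883  0.59768863 -0.00584746] 0.6967092241472103 [-0.07237538 -0.30975472 -1.7810089 ]
```

View pics/w6.png

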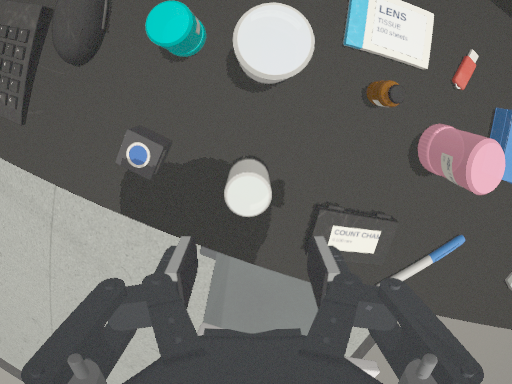

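```bash
python3 - <<'E'
from h import *
d=np.load("w6.npz",allow_pickle=True); im=d["im"]; p=d["p"].item()
W=lambda a:a.min(2)>175
r=blob("wrist",im,(248,195),26,W,.067,p); print("can",r)
print("oil",plane("wrist",[(394,94)],.05,p))
g=np.clip(255*(im[120:190,105:185]/255.)**.45,0,255).astype('uint8')
cv2.imwrite("pics/w6c.png",cv2.resize(g[:,:,::-1],None,fx=8,fy=8,interpolation=cv2.INTER_CUBIC))
E
```

```text
can {'rect': array([389.9, 180.7,  34.6,  36.3,  83.4]), 'circ': array([389.9, 181.1,  18.4]), 'px': array([248. , 193.7])}
oil [[0.51635533 0.09607528 0.05      ]]
```

View pics/w6c.png

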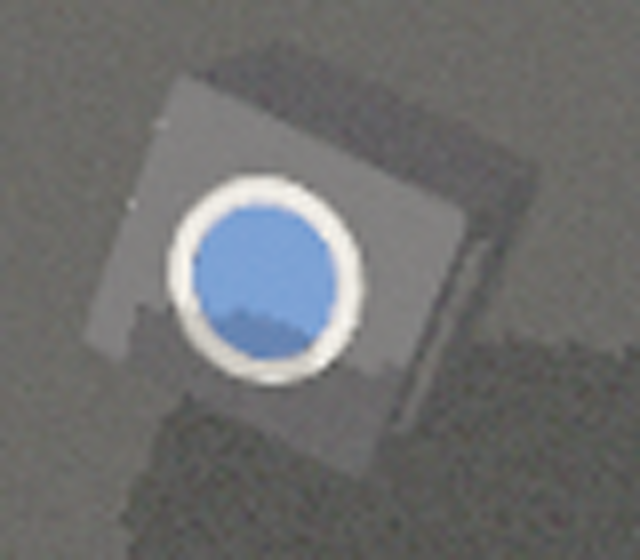

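>>> step_arm --pt "0 0 0 0 0.2 -3 0.3" --pt "0 0 0 0 0 -3 0.3" --pt "0 0 0 0 0 -2.5 0.3" --pt "0 0 0 0 0 -1 0.3" --pt "0 0 0 0 0 0 0.9"

```text
time_s: 6.03
tcp_pos: [0.3926, 0.1778, 0.0308]
tcp_rot: [3.085, 0.593, -0.005]
ft_force: [-1.2, -0.4, -0.9]
width: 0.572
```

>>> step_arm --pt "0 0 0 0 0 0 0.9" --pt "0 0 0 0 0 0 0.9" --pt "0 0 0 0 0 0 0.9" --pt "0 0 0 0 0 0 0.9"

```text
time_s: 6.37
tcp_pos: [0.3936, 0.1786, 0.0331]
tcp_rot: [-3.085, -0.595, -0.003]
ft_force: [-0.1, 0.0, 4.0]
width: 0.423
```

>>> step_arm --pt "0 0 0 0 0 1 0.9" --pt "0 0 0 0 0 3.5 0.9" --pt "0 0 0 0 0 4 0.9" --pt "0 0 0 0 0 4 0.9" --pt "0 0 0 1 -0.2 2 0.9"

```text
time_s: 6.78
tcp_pos: [0.4028, 0.177, 0.1828]
tcp_rot: [-3.084, -0.596, -0.009]
ft_force: [1.0, -0.0, 0.1]
width: 0.419
```

>>> step_arm --pt "0 0 0 3.8 -0.7 0 0.9" --pt "0 0 0 3.8 -0.7 0 0.9" --pt "0 0 0 3.8 -0.7 0 0.9" --pt "0 0 0 3.8 -0.7 0 0.9" --pt "0 0 0 3.8 -0.7 0 0.9"

```text
time_s: 7.2
tcp_pos: [0.5945, 0.141, 0.178]
tcp_rot: [-3.085, -0.595, -0.001]
ft_force: [0.2, 0.4, -1.0]
width: 0.421
```

>>> step_arm --pt "0 0 0 3.8 -0.8 0 0.9" --pt "0 0 0 3.8 -0.8 0 0.9" --pt "0 0 0 0 0 -3.5 0.9" --pt "0 0 0 0 0 -3.5 0.9" --pt "0 0 0 0 0 0 0.9"

```text
time_s: 7.62
tcp_pos: [0.6663, 0.125, 0.1005]
tcp_rot: [-3.084, -0.594, 0.015]
ft_force: [-0.7, 0.5, -3.7]
width: 0.42
```

```bash
python3 snap.py wrist w7
```

```text
7.6167 [0.66634622 0.12503481 0.10047208] [-3.08370284 -0.59367059  0.01467707] 0.4201002955392901 [-0.69044353  0.50347233 -3.69966625]
```

View pics/w7.png

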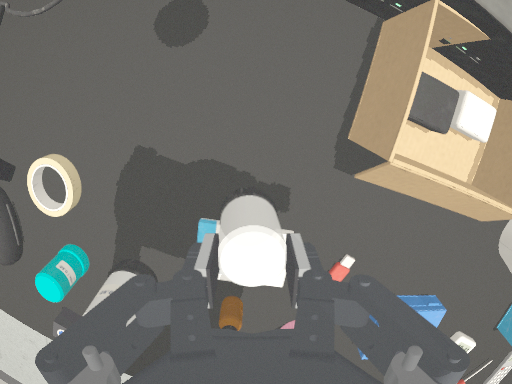

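>>> step_arm --pt "0 0 0 0.2 0 -3 0.9" --pt "0 0 0 0 0 -2.5 0.9" --pt "0 0 0 0 0 -1 0.9" --pt "0 0 0 0 0 -0.5 0.9" --pt "0 0 0 0 0 0 0.9"

```text
time_s: 8.08
tcp_pos: [0.6711, 0.1257, 0.0383]
tcp_rot: [-3.085, -0.595, -0.001]
ft_force: [-0.1, -0.1, -1.0]
width: 0.424
```

>>> step_arm --pt "0 0 0 0 0 0 0.9"

```text
time_s: 8.17
tcp_pos: [0.6716, 0.1257, 0.0392]
tcp_rot: [3.085, 0.595, 0.004]
ft_force: [-0.4, 0.3, -1.4]
width: 0.422
```

>>> step_arm --pt "0 0 0 0 0 -0.3 0.9" --pt "0 0 0 0 0 -0.2 0.9" --pt "0 0 0 0 0 0 0.9"

```text
time_s: 8.42
tcp_pos: [0.6714, 0.1257, 0.0331]
tcp_rot: [-3.085, -0.595, -0.003]
ft_force: [-0.3, 1.0, 5.3]
width: 0.421
```

>>> step_arm --pt "0 0 0 0 0 0 0.3" --pt "0 0 0 0 0 0 0.3" --pt "0 0 0 0 0 1 0.3" --pt "0 0 0 0 0 4 0.3" --pt "0 0 0 0 0 4 0.3"

```text
time_s: 8.83
tcp_pos: [0.6697, 0.1254, 0.1221]
tcp_rot: [-3.084, -0.594, 0.006]
ft_force: [1.5, -0.3, 0.2]
width: 0.702
```

>>> step_arm --pt "0 0 0 0 0 4 0.3" --pt "0 0 0 -2 0 2 0.3" --pt "0 0 -0.11 -3.5 2 0 0.3" --pt "0 0 -0.11 -3.5 2 0 0.3" --pt "0 0 -0.11 -3.5 2 0 0.3"

```text
time_s: 9.25
tcp_pos: [0.5444, 0.1857, 0.1828]
tcp_rot: [-3.14, -0.07, -0.001]
ft_force: [0.4, 0.3, 0.1]
width: 0.701
```

```bash
python3 snap.py wrist w8
```

```text
9.25 [0.54441251 0.18571662 0.182802  ] [-3.14047584e+00 -6.97174585e-02 -1.46635196e-03] 0.7010690312215121 [0.43125339 0.32450406 0.05522579]
```

View pics/w8.png

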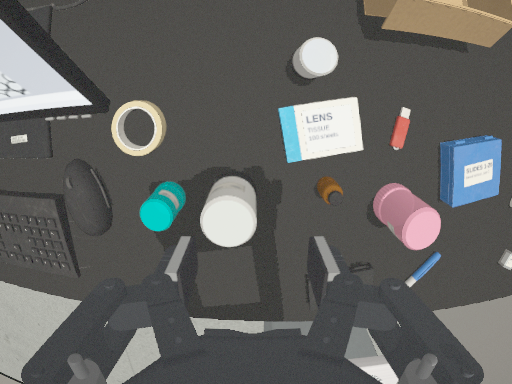

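>>> step_arm --pt "0 0 -0.07 -3.38 2.02 0 0.3" --pt "0 0 -0.06 -3.38 2.02 0 0.3" --pt "0 0 0 -3.38 2.02 0 0.3" --pt "0 0 0 -3.38 2.02 0 0.3" --pt "0 0 0 -3.38 2.02 -1 0.3"

```text
time_s: 9.72
tcp_pos: [0.3758, 0.2873, 0.1741]
tcp_rot: [-3.137, 0.125, -0.005]
ft_force: [0.6, 1.1, -0.0]
width: 0.702
```

>>> step_arm --pt "0 0 0 0 0 -2 0.3" --pt "0 0 0 0 0 -2 0.3" --pt "0 0 0 0 0 0 0.3" --pt "0 0 0 0 0 0 0.3"

```text
time_s: 10.05
tcp_pos: [0.3766, 0.2864, 0.1324]
tcp_rot: [3.139, -0.124, -0.001]
ft_force: [-0.3, -0.4, 1.1]
width: 0.701
```

```bash
python3 snap.py wrist w9;python3 snap.py top t9
```

```text
10.05 [0.37662688 0.28641738 0.13237439] [ 3.13885533e+00 -1.24019667e-01 -1.04314010e-03] 0.7005275117325163 [-0.29341838 -0.43583857  1.09700495]
10.1 [0.37727031 0.28652813 0.13312585] [-3.13870162e+00  1.24741039e-01 -9.11348080e-04] 0.7012821738367694 [0.10363319 0.18482531 0.48002448]
```

View pics/w9.png

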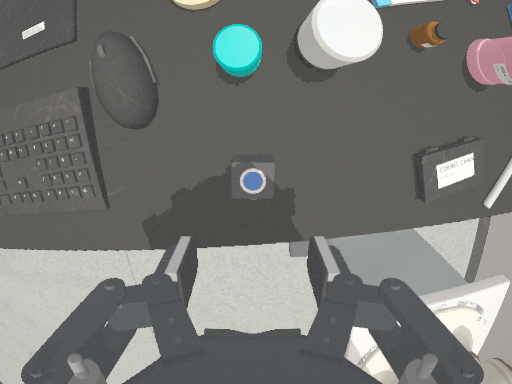

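View pics/t9.png

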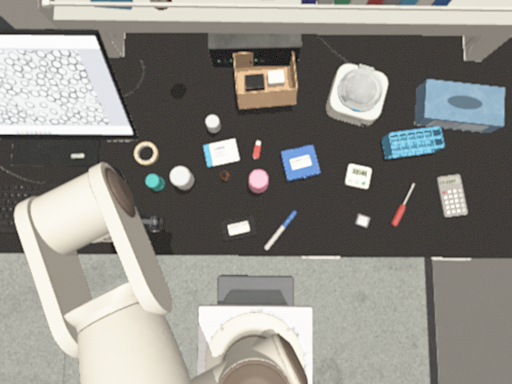

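```bash
python3 - <<'E'
from h import *
d=np.load("w9.npz",allow_pickle=True); im=d["im"]; p=d["p"].item()
print("cube",blob("wrist",im,(253,181),16,lambda a:a.max(2)>110,.034,p))
d=np.load("t9.npz",allow_pickle=True); im=d["im"]; p=d["p"].item()
brown=lambda a:(a[...,0]>a[...,2]+22)
o=blob("top",im,(224,175),9,brown,.035); c=blob("top",im,(213,124),11,lambda a:a.min(2)>130,.067); print(o,c)
R=np.array([[np.cos(.233),np.sin(.233)],[-np.sin(.233),np.cos(.233)]])
for q in(o,c): print(R@(q["circ"][:2]-[590,105.8]))
E
```

```text
cube {'rect': array([376.8, 286.5,  23.5,  24.5,  85.5]), 'circ': array([376.8, 286.5,  12.4]), 'px': array([252.5, 180.5])}
{'rect': array([519.2,  90.7,  25.9,  25.5,  27.4]), 'circ': array([519.2,  90.7,  13.9]), 'px': array([224.3, 174.8])} {'rect': array([667.1, 126.1,  35.2,  33.8,   1.3]), 'circ': array([667.2, 126.3,  19.4]), 'px': array([212., 121.])}
[-72.37340034   1.65557343]
[79.84730652  2.12076426]
```

>>> step_arm --pt "0 0 0 0 0 -3.5 0.3" --pt "0 0 0 0 0 -4 0.3" --pt "0 0 0 0 0 -3.5 0.3" --pt "0 0 0 0 0 -1.6 0.3" --pt "0 0 0 0 0 0 0.9"

```text
time_s: 10.57
tcp_pos: [0.3759, 0.2855, 0.0036]
tcp_rot: [3.137, -0.126, -0.006]
ft_force: [-0.4, 0.6, 0.3]
width: 0.571
```

>>> step_arm --pt "0 0 0 0 0 0 0.9" --pt "0 0 0 0 0 0 0.9" --pt "0 0 0 0 0 0 0.9" --pt "0 0 0 0 0 0 0.9"

```text
time_s: 10.9
tcp_pos: [0.3786, 0.287, 0.0086]
tcp_rot: [-3.137, 0.125, -0.006]
ft_force: [0.5, -3.2, 7.1]
width: 0.103
```

```bash
python3 snap.py wrist w10; python3 snap.py side s10 
```

```text
10.9 [0.37855073 0.28701689 0.00860466] [-3.1374702   0.12457875 -0.00564358] 0.10306069552598798 [ 0.5442973  -3.24410528  7.10007005]
10.95 [0.37856501 0.2870422  0.00861743] [-3.13742672  0.1245376  -0.00576864] 0.09858878098645898 [ 0.06672277 -3.721728    5.96044716]
```

View pics/w10.png

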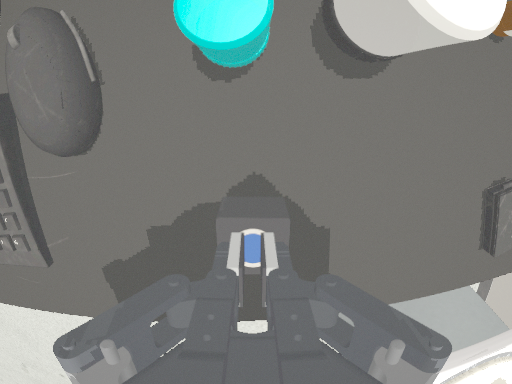

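View pics/s10.png

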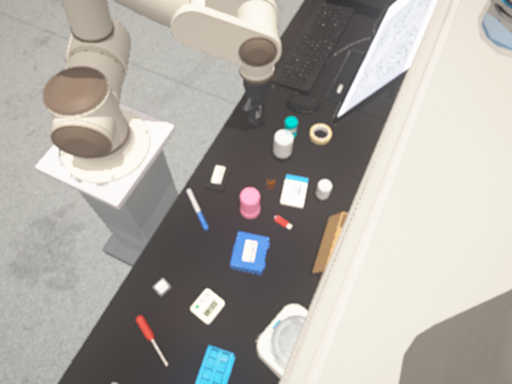

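```bash
python3 - <<'E'
from h import *
d=np.load("w10.npz",allow_pickle=True); im=d["im"]
g=np.clip(255*(im[180:350,150:360]/255.)**.45,0,255).astype('uint8')
cv2.imwrite("pics/w10c.png",cv2.resize(g[:,:,::-1],None,fx=3.5,fy=3.5,interpolation=cv2.INTER_CUBIC))
E
```

```text
(no output)
```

View pics/w10c.png

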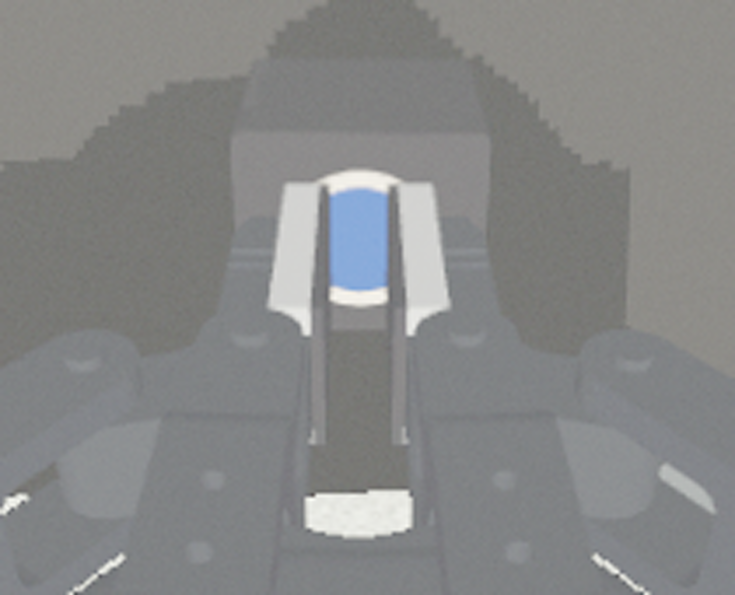

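```bash
python3 - <<'E'
from h import *
d=np.load("w10.npz",allow_pickle=True); p=d["p"].item()
print(p["cam_to_world"].round(3))
for z in (0,.017,.034):
    print(z,(1000*plane("wrist",[(216,217.5),(290,217.5),(222,197),(284,197),(244,232),(262,232)],z,p)[:,:2]).round(1).tolist())
s=status.observe(); print(s["joint_pos"],s["width"],s["tcp_pos"])
d=np.load("w2.npz",allow_pickle=True); p=d["p"].item();print(p["cam_to_world"].round(3)[:3,3])
E
```

```text
[[-0.079  0.948  0.309  0.458]
 [-0.997 -0.074 -0.027  0.281]
 [-0.003 -0.31   0.951  0.178]
 [ 0.     0.     0.     1.   ]]
0 [[382.4, 310.9], [378.6, 262.7], [396.3, 305.4], [393.2, 266.0], [370.6, 293.6], [369.6, 281.7]]
0.017 [[389.6, 308.1], [386.2, 264.4], [402.2, 303.0], [399.4, 267.4], [378.9, 292.4], [378.1, 281.6]]
0.034 [[396.8, 305.2], [393.8, 266.1], [408.0, 300.7], [405.5, 268.9], [387.3, 291.1], [386.5, 281.5]]
[ 4.86650176e-01  9.93743712e-02  1.91745424e+00 -4.49286120e-04
  1.12073661e+00  2.13699704e+00] 0.0996587206702655 [0.37856905 0.28702607 0.00860303]
[ 0.472 -0.151  0.254]
```

```bash
python3 - <<'E'
from h import *
d=np.load("s10.npz",allow_pickle=True); im=d["im"]
g=np.clip(255*(im[80:140,220:300]/255.)**.4,0,255).astype('uint8')
cv2.imwrite("pics/s10c.png",cv2.resize(g[:,:,::-1],None,fx=9,fy=9,interpolation=cv2.INTER_CUBIC))
E
```

```text
(no output)
```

View pics/s10c.png

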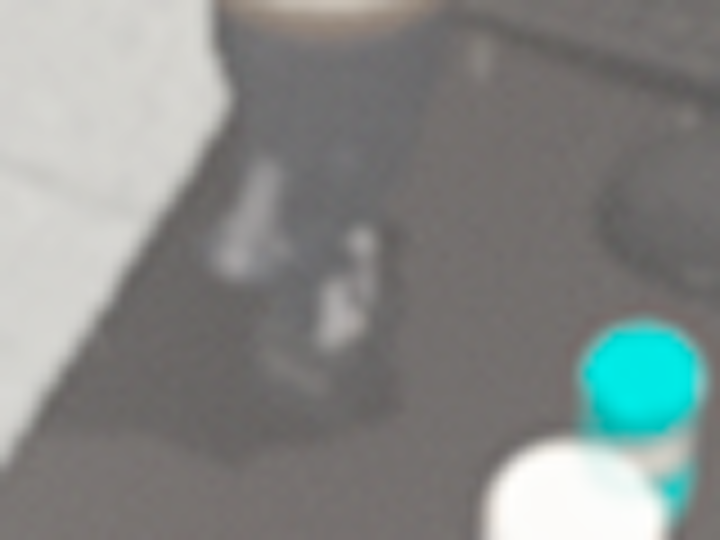

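>>> step_arm --pt "0 0 0 0 0 0.5 0.9" --pt "0 0 0 0 0 0.5 0.9" --pt "0 0 0 0 0 0 0.9"

```text
time_s: 11.25
tcp_pos: [0.3779, 0.2871, 0.0181]
tcp_rot: [-3.137, 0.124, -0.004]
ft_force: [-0.0, 1.1, 0.3]
width: 0.103
```

```bash
python3 snap.py wrist w11 150 180 360 350 3
```

```text
11.25 [0.3779317  0.2871013  0.01813916] [-3.13737527  0.12449997 -0.00413249] 0.10286509500444938 [-0.01820534  1.14720362  0.30377981]
```

View pics/w11.png

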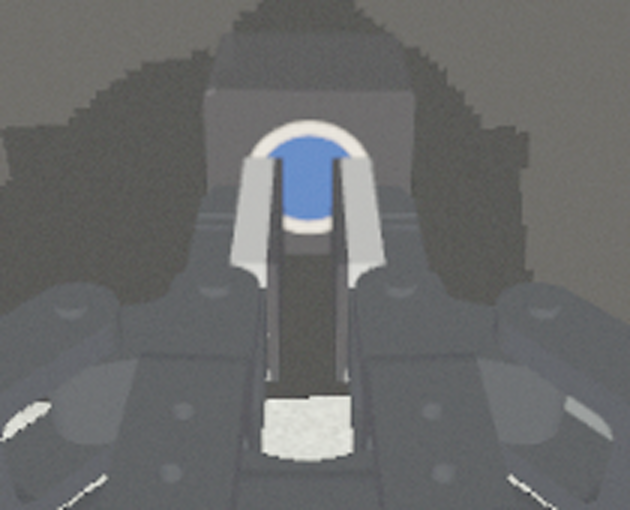

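```bash
cat >> h.py <<'E'
def proj(n,P,p=None):
    p=p or vision.camera_params(n); K=p["intrinsics"];T=p["cam_to_world"]
    q=(np.atleast_2d(P)-T[:3,3])@T[:3,:3]; x,y,z=q[:,0],-q[:,1],-q[:,2]
    if n=="wrist":
        th=np.arctan2(np.hypot(x,y),z); r=np.hypot(x,y); x,y=x/r*th,y/r*th
    else: x,y=x/z,y/z
    return np.c_[K[0,0]*x+K[0,2],K[1,1]*y+K[1,2]]
E
python3 - <<'E'
from h import *
d=np.load("w11.npz",allow_pickle=True); p=d["p"].item()
t=np.array([.3779,.2871,.0181]); t2=t+[0,0,.0187]
for q in (t,t+[.011,0,0],t+[-.011,0,0],t2,t2+[.011,0,0],t2+[-.011,0,0]): print(q,proj("wrist",q,p).round(1))
# cube top corners
for q in ([.396,.305,.034],[.396,.266,.034],[.396,.305,0]): print(q,proj("wrist",np.array(q),p).round(1))
d=np.load("s10.npz",allow_pickle=True); p=d["p"].item()
print(proj("side",np.array([[.3786,.287,.0086],[.3786,.287,.0273],[.378,.287,.034],[.378,.267,.017]]),p))
E
```

```text
[0.3779 0.2871 0.0181] [[252.9 226. ]]
[0.3889 0.2871 0.0181] [[251.5 209.8]]
[0.3669 0.2871 0.0181] [[254.2 241.4]]
[0.3779 0.2871 0.0368] [[252.9 239.9]]
[0.3889 0.2871 0.0368] [[251.3 222.5]]
[0.3669 0.2871 0.0368] [[254.4 256.4]]
[0.396, 0.305, 0.034] [[218.4 211. ]]
[0.396, 0.266, 0.034] [[288.2 206. ]]
[0.396, 0.305, 0] [[224.  191.6]]
[[255.41883043 120.12096493]
 [255.47269493 116.44121285]
 [255.32062798 115.03295452]
 [252.52725817 122.95609575]]
```

```bash
python3 - <<'E'
from h import *
d=np.load("w9.npz",allow_pickle=True); im=d["im"]; p=d["p"].item()
g=np.clip(255*(im[220:340,140:370]/255.)**.5,0,255).astype('uint8')
cv2.imwrite("pics/w9c.png",cv2.resize(g[:,:,::-1],None,fx=3.4,fy=3.4,interpolation=cv2.INTER_CUBIC))
for z in np.arange(.13,.2,.01):
    P=plane("wrist",[(196,240),(311,238)],z,p); print(z.round(3),np.linalg.norm(P[0]-P[1]).round(4),P.mean(0).round(3))
E
```

```text
0.13 0.0756 [0.366 0.287 0.13 ]
0.14 0.0712 [0.371 0.286 0.14 ]
0.15 0.0667 [0.376 0.286 0.15 ]
0.16 0.0623 [0.382 0.286 0.16 ]
0.17 0.0579 [0.387 0.285 0.17 ]
0.18 0.0535 [0.392 0.285 0.18 ]
0.19 0.0491 [0.398 0.285 0.19 ]
0.2 0.0447 [0.403 0.284 0.2  ]
```

View pics/w9c.png

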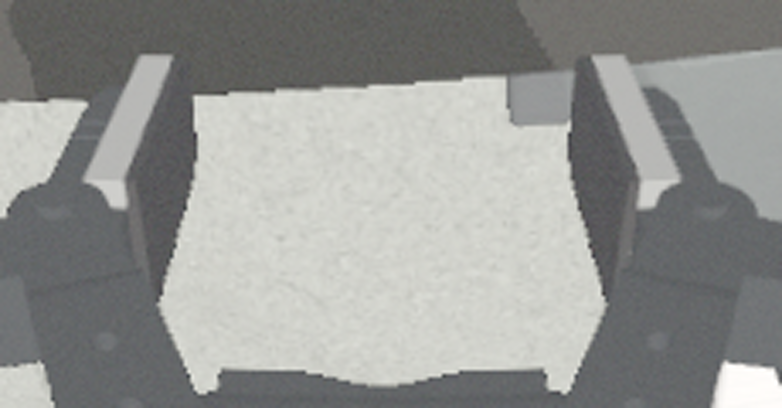

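>>> step_arm --pt "0 0 0 -0.1 0 0 0.3" --pt "0 0 0 0 0 0 0.3" --pt "0 0 0 0 0 0 0.3" --pt "0 0 0 0 0 -1.5 0.3" --pt "0 0 0 0 0 0 0.3"

```text
time_s: 11.72
tcp_pos: [0.3749, 0.286, -0.0009]
tcp_rot: [3.138, -0.124, -0.003]
ft_force: [-0.6, -0.9, -0.8]
width: 0.704
```

>>> step_arm --pt "0 0 0 0 0 -1 0.3" --pt "0 0 0 0 0 -1 0.3" --pt "0 0 0 0 0 -0.5 0.3" --pt "0 0 0 0 0 0 0.3"

```text
time_s: 12.05
tcp_pos: [0.3751, 0.2861, -0.0255]
tcp_rot: [3.138, -0.124, -0.003]
ft_force: [0.2, -0.2, -0.2]
width: 0.698
```

```bash
python3 snap.py wrist w12 150 180 360 350 3
```

```text
12.05 [ 0.37509866  0.28612418 -0.02547872] [ 3.13814013e+00 -1.24402750e-01 -2.94659182e-03] 0.6977416333232171 [ 0.18415697 -0.1805123  -0.17826828]
```

View pics/w12.png

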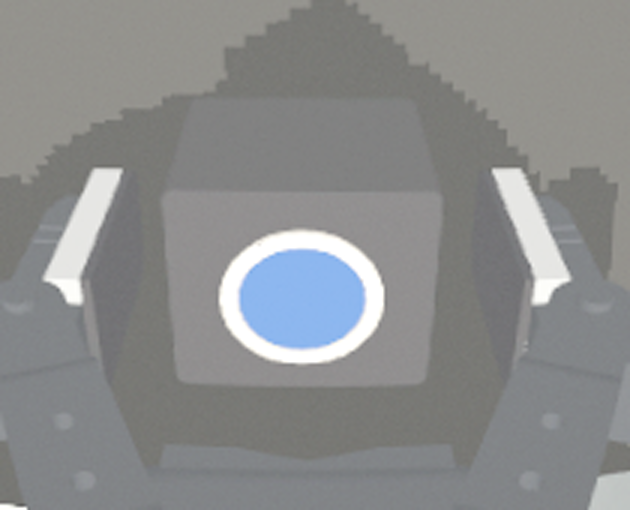

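The tips turn out to sit about 30 mm behind the stated TCP, so the first grasp closed above the cube. The cube (window at about col 251, row 279) now stands between the pads, so I'm closing on it.

>>> step_arm --pt "0 0 0 0 0 0 0.9" --pt "0 0 0 0 0 0 0.9" --pt "0 0 0 0 0 0 0.9" --pt "0 0 0 0 0 0 0.9"

```text
time_s: 12.43
tcp_pos: [0.3761, 0.2867, -0.0237]
tcp_rot: [-3.139, 0.124, -0.001]
ft_force: [0.4, 1.0, 3.5]
width: 0.462
```

>>> step_arm --pt "0 0 0 0 0 1 0.9" --pt "0 0 0 0 0 4 0.9" --pt "0 0 0 0 0 4 0.9" --pt "0 0 0 0 0 4 0.9" --pt "0 0 0 0 0 4 0.9"

```text
time_s: 12.85
tcp_pos: [0.3753, 0.2863, 0.1487]
tcp_rot: [-3.139, 0.124, -0.001]
ft_force: [0.3, -0.2, -1.2]
width: 0.466
```

```bash
python3 snap.py wrist w13 150 180 360 350 3
```

```text
12.85 [0.37526151 0.2862515  0.14871927] [-3.13881879e+00  1.24192171e-01 -6.50342704e-04] 0.46552885584992176 [ 0.30589909 -0.18688068 -1.20615052]
```

View pics/w13.png

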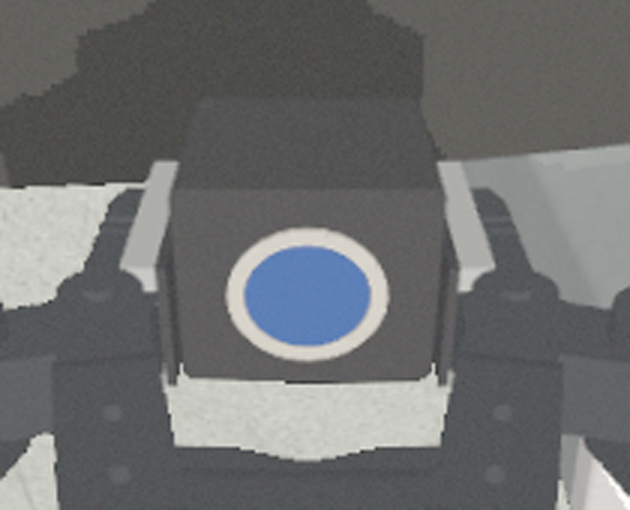

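>>> step_arm --pt "0 0 0 1.5 -3.4 0.5 0.9" --pt "0 0 0 1.5 -3.4 0 0.9" --pt "0 0 0 1.5 -3.4 0 0.9" --pt "0 0 0 1.5 -3.4 0 0.9" --pt "0 0 0 1.5 -3.4 0 0.9"

```text
time_s: 13.32
tcp_pos: [0.451, 0.1149, 0.1518]
tcp_rot: [-3.139, 0.124, -0.002]
ft_force: [0.4, -0.1, -0.5]
width: 0.464
```

>>> step_arm --pt "0 0 0 1.5 -3.4 0 0.9" --pt "0 0 0 1.5 -3.4 0 0.9" --pt "0 0 0 1.5 -3.4 0 0.9" --pt "0 0 0 1.5 -3.4 0 0.9" --pt "0 0 0 1.5 -3.4 0 0.9"

```text
time_s: 13.73
tcp_pos: [0.5261, -0.0554, 0.1517]
tcp_rot: [-3.139, 0.125, -0.001]
ft_force: [1.3, -0.2, -1.5]
width: 0.464
```

>>> step_arm --pt "0 0 0 1.6 -3.5 0 0.9" --pt "0 0 0 1.5 -3.5 0 0.9" --pt "0 0 0 0 0 0 0.9" --pt "0 0 0 0 0 0 0.9"

```text
time_s: 14.07
tcp_pos: [0.5568, -0.125, 0.1509]
tcp_rot: [-3.139, 0.128, 0.001]
ft_force: [-0.9, 0.2, -0.8]
width: 0.465
```

```bash
python3 snap.py wrist w14; python3 snap.py side s14
```

```text
14.0667 [ 0.55684066 -0.12502664  0.15088754] [-3.13865085e+00  1.28311480e-01  1.12550741e-03] 0.4647862773837051 [-0.89639832  0.2016668  -0.81718827]
14.1167 [ 0.55659766 -0.12380225  0.15106791] [-3.13859255e+00  1.26291451e-01  6.78836995e-04] 0.46066273278841413 [-0.32963432  0.52571911 -0.13988864]
```

View pics/w14.png

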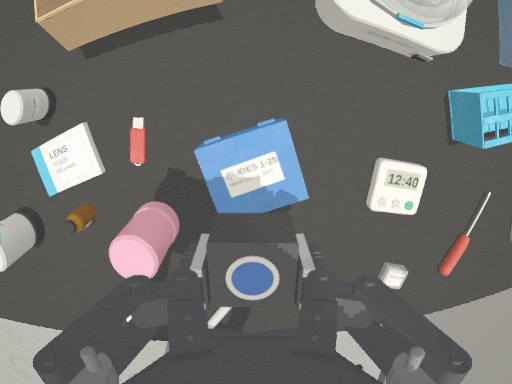

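View pics/s14.png

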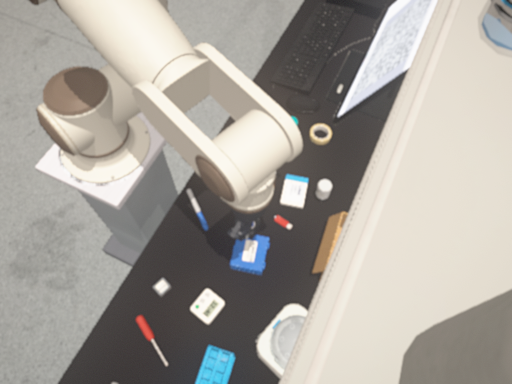

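```bash
python3 - <<'E'
from h import *
d=np.load("w14.npz",allow_pickle=True); im=d["im"]
g=np.clip(255*(im[105:230,180:325]/255.)**.6,0,255).astype('uint8')
cv2.imwrite("pics/w14c.png",cv2.resize(g[:,:,::-1],None,fx=4.8,fy=4.8,interpolation=cv2.INTER_CUBIC))
t=cv2.imread("pics/top0.png")
cv2.imwrite("pics/t0c.png",cv2.resize(t[138:188,272:330],None,fx=12,fy=12,interpolation=cv2.INTER_CUBIC))
E
```

```text
(no output)
```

View pics/w14c.png

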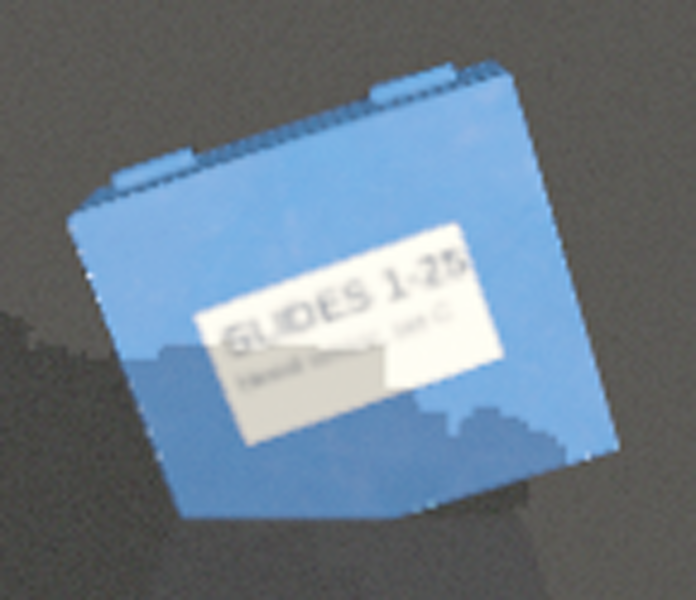

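View pics/t0c.png

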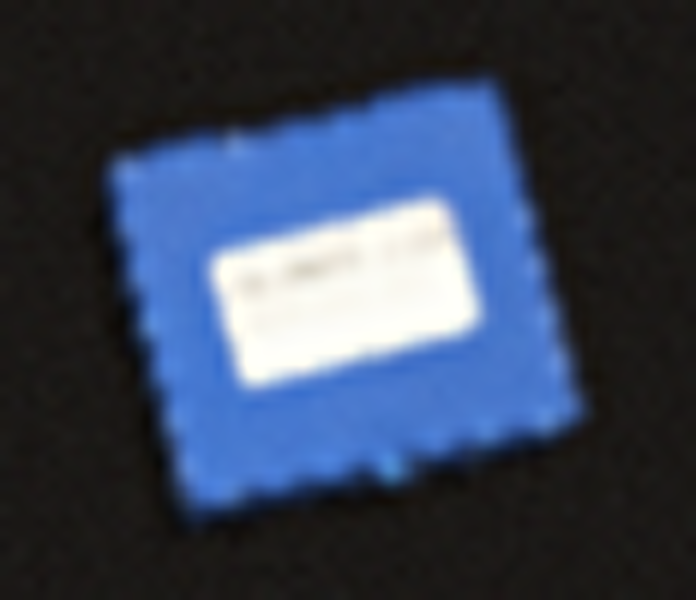

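```bash
python3 - <<'E'
from h import *
d=np.load("w14.npz",allow_pickle=True); p=d["p"].item()
c=np.array([(68,218),(515,75),(620,452)])/4.8+[180,105]
P=plane("wrist",c,.034,p)[:,:2]*1000; print(P.round(1), (P[0]+P[2])/2, np.linalg.norm(P[1]-P[0]),np.linalg.norm(P[2]-P[1]))
c=np.array([(107,158),(500,75),(588,415),(190,522)])/12+[272-.5,138-.5]
P=plane("top",c,.034)[:,:2]*1000; print(P.round(1),P.mean(0))
E
```

```text
[[ 587.4  -69.6]
 [ 608.9 -162.6]
 [ 526.9 -181.4]] [ 557.12667337 -125.45743734] 95.52627527578846 84.14439981867137
[[ 591.4  -69.1]
 [ 612.9 -163.8]
 [ 529.9 -183.9]
 [ 503.1  -88.9]] [ 559.33667246 -126.40077333]
```

```bash
python3 - <<'E'
from h import *
d=np.load("w14.npz",allow_pickle=True); p=d["p"].item()
print(plane("wrist",[(252.5,278)],.209,p), status.observe()["tcp_pos"])
E
```

```text
[[ 0.55832036 -0.12491043  0.209     ]] [ 0.55651241 -0.12304738  0.15118966]
```

>>> step_arm --pt "0 0 0 0.1 -0.2 -3.5 0.9" --pt "0 0 0 0 0 -4 0.9" --pt "0 0 0 0 0 -3.5 0.9" --pt "0 0 0 0 0 -1.5 0.9" --pt "0 0 0 0 0 -0.7 0.9"

```text
time_s: 14.58
tcp_pos: [0.5562, -0.1237, 0.0166]
tcp_rot: [-3.138, 0.122, 0.005]
ft_force: [-0.2, -0.4, -0.6]
width: 0.465
```

>>> step_arm --pt "0 0 0 0 0 0 0.9" --pt "0 0 0 0 0 -0.3 0.9" --pt "0 0 0 0 0 0 0.9"

```text
time_s: 14.83
tcp_pos: [0.5586, -0.1253, 0.0172]
tcp_rot: [3.139, -0.124, 0.003]
ft_force: [-1.1, 0.0, -1.7]
width: 0.465
```

>>> step_arm --pt "0 0 0 0 0 -0.3 0.9" --pt "0 0 0 0 0 -0.2 0.9" --pt "0 0 0 0 0 0 0.9"

```text
time_s: 15.08
tcp_pos: [0.5579, -0.1255, 0.011]
tcp_rot: [-3.139, 0.124, -0.0]
ft_force: [0.2, 0.1, -1.0]
width: 0.464
```

>>> step_arm --pt "0 0 0 0 0 -0.2 0.9" --pt "0 0 0 0 0 0 0.9"

```text
time_s: 15.25
tcp_pos: [0.5582, -0.1256, 0.0102]
tcp_rot: [3.139, -0.124, 0.002]
ft_force: [-7.3, 3.0, 17.1]
width: 0.46
```

Contact (17 N). I'll release and check.

>>> step_arm --pt "0 0 0 0 0 0.1 0.6" --pt "0 0 0 0 0 0 0.3" --pt "0 0 0 0 0 0 0.3" --pt "0 0 0 0 0 1 0.3" --pt "0 0 0 0 0 4 0.3"

```text
time_s: 15.67
tcp_pos: [0.555, -0.1245, 0.0556]
tcp_rot: [-3.136, 0.125, 0.013]
ft_force: [0.6, -0.1, -1.3]
width: 0.704
```

>>> step_arm --pt "0 0 0 0 0 4 0.3" --pt "0 0 -0.1 -2 -1.5 3 0.3" --pt "0 0 -0.1 -3 -2.5 2 0.3" --pt "0 0 -0.08 -3 -3 0 0.3" --pt "0 0 0 -1 -1 0 0.3"

```text
time_s: 16.08
tcp_pos: [0.4677, -0.2061, 0.1511]
tcp_rot: [3.087, -0.571, 0.003]
ft_force: [-0.4, -0.2, -1.0]
width: 0.694
```

```bash
python3 snap.py wrist w15; python3 snap.py side s15 180 200 300 320 5
```

```text
16.0833 [ 0.467661   -0.20612352  0.15107477] [ 3.08723688 -0.57097572  0.00341062] 0.6941739467157425 [-0.40205784 -0.18524174 -0.9626507 ]
16.1333 [ 0.46717379 -0.20660853  0.15043193] [ 3.08831556e+00 -5.66737853e-01  1.83932033e-03] 0.6990651057807967 [-1.11479825 -1.37850455  0.04000789]
```

View pics/w15.png

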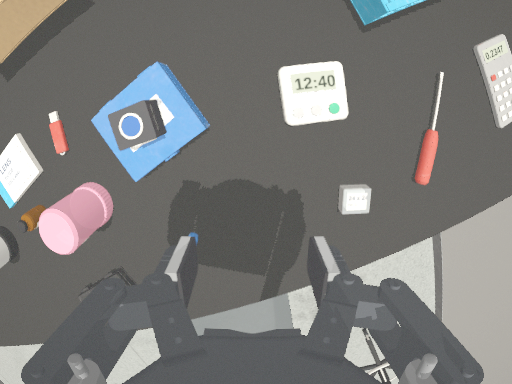

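View pics/s15.png

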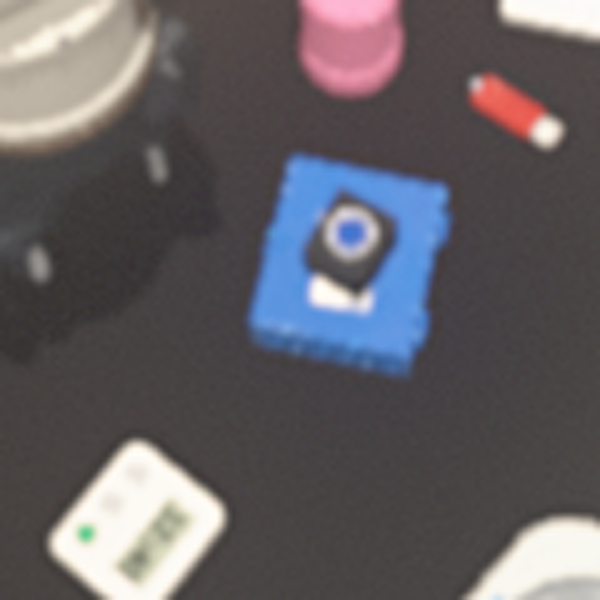

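```bash
python3 - <<'E'
from h import *
d=np.load("w15.npz",allow_pickle=True); im=d["im"]; p=d["p"].item()
print("cube",plane("wrist",[(131,126)],.068,p)[:,:2], plane("side",np.array([[352,232]])/5+[180,200],.068)[:,:2])
g=np.clip(255*(im[175:225,325:385]/255.)**.7,0,255).astype('uint8')
cv2.imwrite("pics/w15c.png",cv2.resize(g[:,:,::-1],None,fx=10,fy=10,interpolation=cv2.INTER_CUBIC))
E
```

```text
cube [[ 0.5590268  -0.12501273]] [[ 0.56160062 -0.12346245]]
```

View pics/w15c.png

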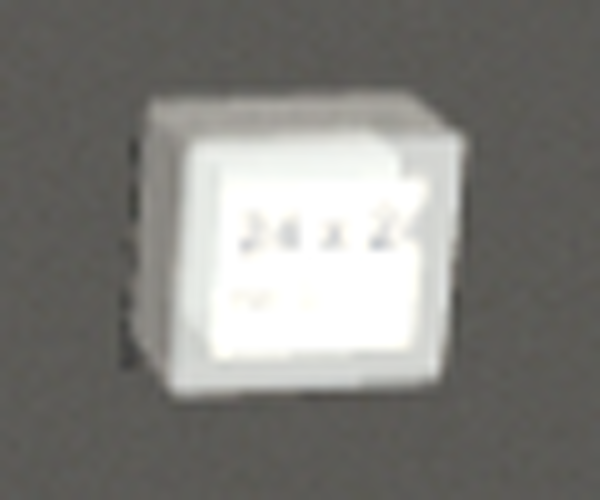

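```bash
python3 - <<'E'
from h import *
d=np.load("w15.npz",allow_pickle=True); p=d["p"].item()
c=np.array([(188,140),(463,137),(437,383),(172,393)])/10+[325,175]
P=plane("wrist",c,.017,p)[:,:2]*1000; print(P.round(1).tolist(),P.mean(0)); e=np.diff(np.r_[P,P[:1]],axis=0); print(np.hypot(*e.T),np.degrees(np.arctan2(e[:,1],e[:,0])))
print(status.observe()["tcp_pos"],status.observe()["joint_pos"])
E
```

```text
[[413.1, -293.8], [401.4, -325.3], [372.8, -315.4], [384.2, -284.2]] [ 392.85924382 -304.68029811]
[33.55720887 30.21798519 33.16395887 30.44625195] [-110.35168211  160.82887094   70.02444057  -18.43831869]
[ 0.46845239 -0.20538852  0.1500851 ] [-5.63703986e-01  4.29428703e-02  1.66778467e+00 -3.11361435e-04
  1.42949545e+00  1.36933255e+00]
```

>>> step_arm --pt "0 0 0.115 -0.6 -0.8 0 0.3" --pt "0 0 0.115 -0.6 -0.8 0 0.3" --pt "0 0 0.115 -0.6 -0.8 0 0.3" --pt "0 0 0.115 -0.6 -0.8 0 0.3" --pt "0 0 0.115 -0.6 -0.8 0 0.3"

```text
time_s: 16.6
tcp_pos: [0.4401, -0.2436, 0.1493]
tcp_rot: [-3.122, -0.349, -0.0]
ft_force: [0.1, -0.3, -0.7]
width: 0.696
```

>>> step_arm --pt "0 0 0.115 -0.6 -0.8 0 0.3" --pt "0 0 0.115 -0.6 -0.8 0 0.3" --pt "0 0 0.115 -0.6 -0.8 0 0.3" --pt "0 0 0.115 -0.6 -0.8 0 0.3" --pt "0 0 0.115 -0.6 -0.8 0 0.3"

```text
time_s: 17.02
tcp_pos: [0.4101, -0.2836, 0.1493]
tcp_rot: [-2.895, -1.22, -0.0]
ft_force: [0.2, -0.1, -0.2]
width: 0.699
```

>>> step_arm --pt "0 0 0.115 -0.6 -0.8 -1 0.3" --pt "0 0 0.115 -0.6 -0.8 -1 0.3" --pt "0 0 0.115 -0.3 -0.3 -1 0.3" --pt "0 0 0.115 0 0 -1 0.3" --pt "0 0 0 0 0 0 0.3"

```text
time_s: 17.43
tcp_pos: [0.3946, -0.302, 0.1075]
tcp_rot: [-2.539, -1.846, 0.0]
ft_force: [-0.6, 0.4, 0.2]
width: 0.702
```

>>> step_arm --pt "0 0 0 0 0 0 0.4"

```text
time_s: 17.52
tcp_pos: [0.3952, -0.3023, 0.109]
tcp_rot: [-2.549, -1.835, -0.0]
ft_force: [0.4, -0.4, 1.2]
width: 0.605
```

```bash
python3 snap.py wrist w16
```

```text
17.5167 [ 0.39521594 -0.30229676  0.1090456 ] [-2.54921440e+00 -1.83476709e+00 -3.06468050e-05] 0.6046670005656944 [ 0.38352467 -0.43077469  1.16282236]
```

View pics/w16.png

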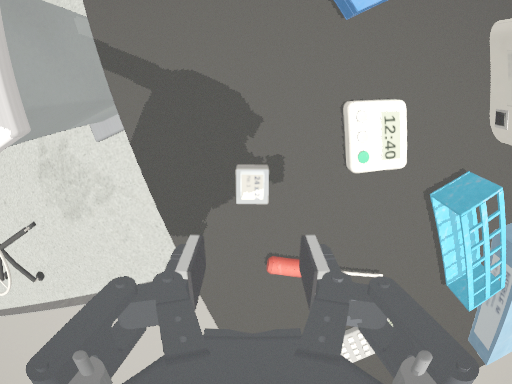

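```bash
python3 - <<'E'
from h import *
d=np.load("w16.npz",allow_pickle=True); im=d["im"]; p=d["p"].item()
print("slip",blob("wrist",im,(252,184),26,lambda a:a.min(2)>140,.017,p))
print("screwdriver end",plane("wrist",[(268,258),(268,276),(300,268)],.01,p)[:,:2])
g=np.clip(255*(im[155:215,225:285]/255.)**.7,0,255).astype('uint8')
cv2.imwrite("pics/w16c.png",cv2.resize(g[:,:,::-1],None,fx=10,fy=10,interpolation=cv2.INTER_CUBIC))
E
```

```text
slip {'rect': array([ 393.8, -304.2,   32.9,   29.9,   71.5]), 'circ': array([ 393.7, -304.2,   21.8]), 'px': array([251.8, 185.9])}
screwdriver end [[ 0.38404312 -0.38633397]
 [ 0.3772375  -0.40850956]
 [ 0.41288927 -0.41012753]]
```

View pics/w16c.png

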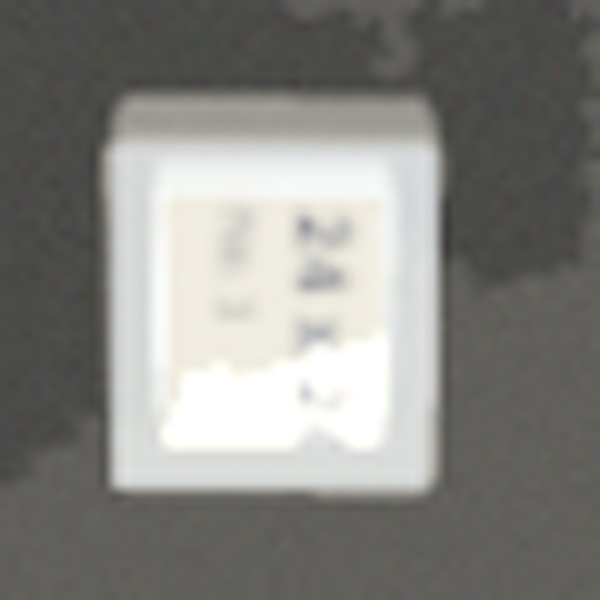

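>>> step_arm --pt "0 0 0 -0.1 -0.2 -4 0.4" --pt "0 0 0 0 0 -4 0.4" --pt "0 0 0 0 0 -3 0.4" --pt "0 0 0 0 0 -1.7 0.4" --pt "0 0 0 0 0 -0.6 0.4"

```text
time_s: 17.98
tcp_pos: [0.3934, -0.3036, -0.0261]
tcp_rot: [-2.547, -1.834, 0.001]
ft_force: [0.3, 0.4, 0.3]
width: 0.598
```

>>> step_arm --pt "0 0 0 0 0 0 0.4" --pt "0 0 0 0 0 -0.3 0.4" --pt "0 0 0 0 0 0 0.4"

```text
time_s: 18.23
tcp_pos: [0.3946, -0.3053, -0.0259]
tcp_rot: [2.546, 1.837, 0.0]
ft_force: [0.0, 0.1, 0.7]
width: 0.601
```

```bash
python3 snap.py wrist w17 150 180 360 350 3
```

```text
18.2333 [ 0.39462753 -0.30528663 -0.02589244] [2.54610113e+00 1.83705906e+00 3.49572078e-04] 0.6006588056411666 [0.04729907 0.08906183 0.73556906]
```

View pics/w17.png

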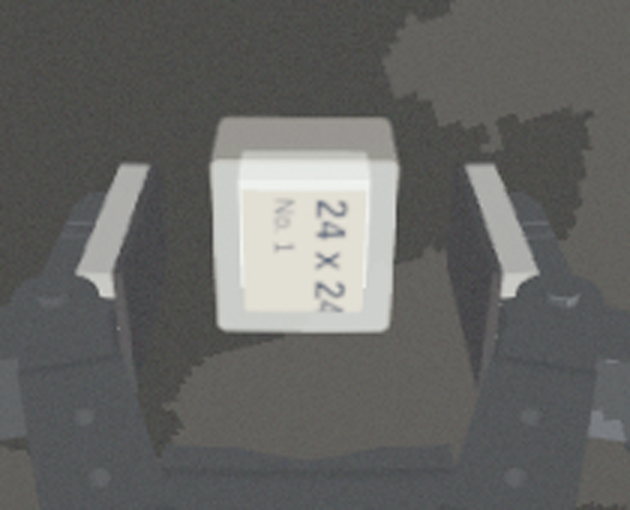

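>>> step_arm --pt "0 0 0 0 0 -0.4 0.4" --pt "0 0 0 0 0 0 0.4"

```text
time_s: 18.45
tcp_pos: [0.3948, -0.3055, -0.029]
tcp_rot: [2.545, 1.837, 0.0]
ft_force: [-2.0, 3.0, 23.0]
width: 0.602
```

>>> step_arm --pt "0 0 0 0 0 0 0.9" --pt "0 0 0 0 0 0 0.9" --pt "0 0 0 0 0 0 0.9" --pt "0 0 0 0 0 0 0.9"

```text
time_s: 18.78
tcp_pos: [0.3951, -0.3062, -0.0274]
tcp_rot: [2.543, 1.836, 0.0]
ft_force: [-13.9, 9.8, 56.9]
width: 0.467
```

>>> step_arm --pt "0 0 0 0 0 0.4 0.9" --pt "0 0 0 0 0 0.3 0.9" --pt "0 0 0 0 0 0 0.9" --pt "0 0 0 0 0 0 0.9" --pt "0 0 0 0 0 0 0.9"

```text
time_s: 19.2
tcp_pos: [0.3938, -0.3046, -0.0244]
tcp_rot: [-2.547, -1.839, 0.0]
ft_force: [0.0, 0.3, -0.0]
width: 0.344
```

>>> step_arm --pt "0 0 0 0 0 1 0.9" --pt "0 0 0 0 0 4 0.9" --pt "0 0 0 0 0 4 0.9" --pt "0 0 0 0 0 4 0.9" --pt "0 0 0 0 0 4 0.9"

```text
time_s: 19.62
tcp_pos: [0.3935, -0.3042, 0.1484]
tcp_rot: [-2.547, -1.839, 0.0]
ft_force: [0.5, -1.0, -0.2]
width: 0.342
```

```bash
python3 snap.py wrist w18 150 180 360 350 3
```

```text
19.6167 [ 0.39349832 -0.30424942  0.14839672] [-2.54691314e+00 -1.83907145e+00  6.75470151e-05] 0.3416710606757644 [ 0.54698079 -1.02794726 -0.23211858]
```

View pics/w18.png

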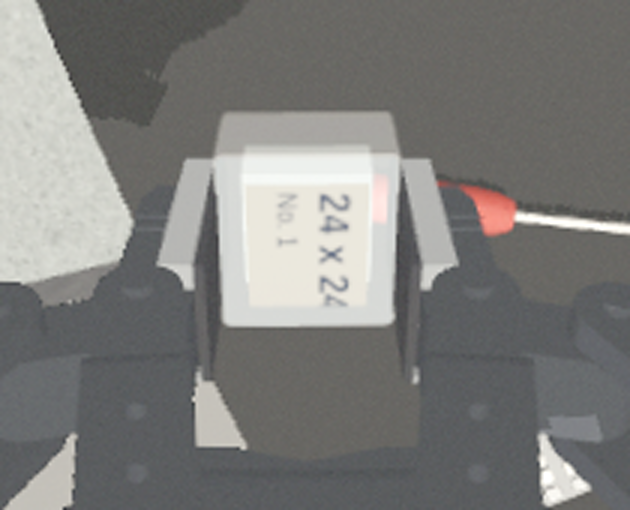

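```bash
python3 - <<'E'
from h import *
d=np.load("w18.npz",allow_pickle=True); p=d["p"].item()
print(plane("wrist",[(252.3,260)],.190,p))
E
```

```text
[[ 0.3937087  -0.30256007  0.19      ]]
```

>>> step_arm --pt "0 0 0 2.7 3.0 0 0.9" --pt "0 0 0 2.7 3.0 0 0.9" --pt "0 0 0 2.7 3.0 0 0.9" --pt "0 0 0 2.7 3.0 0 0.9" --pt "0 0 0 2.7 3.0 0 0.9"

```text
time_s: 20.08
tcp_pos: [0.5298, -0.1529, 0.1465]
tcp_rot: [2.547, 1.839, 0.0]
ft_force: [0.5, 0.0, -0.4]
width: 0.34
```

>>> step_arm --pt "0 0 0 2.9 2.9 0 0.9" --pt "0 0 0 0 0 -2 0.9" --pt "0 0 0 0 0 0 0.9" --pt "0 0 0 0 0 0 0.9"

```text
time_s: 20.42
tcp_pos: [0.5572, -0.1253, 0.1255]
tcp_rot: [-2.545, -1.839, 0.002]
ft_force: [-0.6, 0.2, 0.2]
width: 0.342
```

```bash
python3 snap.py wrist w19
```

```text
20.4167 [ 0.55721192 -0.12534849  0.12547602] [-2.54481674e+00 -1.83904572e+00  2.31845221e-03] 0.34150057655462124 [-0.61067639  0.16231443  0.1833095 ]
```

View pics/w19.png

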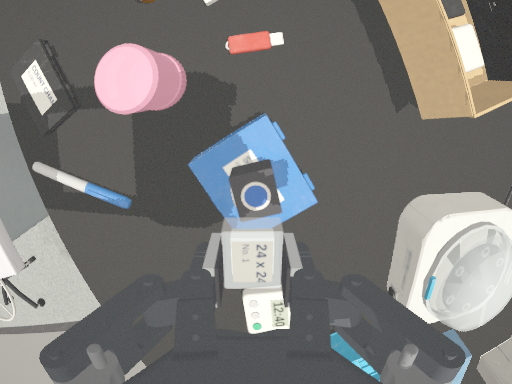

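```bash
python3 - <<'E'
from h import *
d=np.load("w19.npz",allow_pickle=True); im=d["im"];p=d["p"].item()
print("cube",blob("wrist",im,(256,196),17,lambda a:a.max(2)>110,.068,p),plane("wrist",[(256,196)],.068,p))
g=np.clip(255*(im[160:300,190:310]/255.)**.5,0,255).astype('uint8')
cv2.imwrite("pics/w19c.png",cv2.resize(g[:,:,::-1],None,fx=4,fy=4,interpolation=cv2.INTER_CUBIC))
print("slip",plane("wrist",[(252.3,260)],.1255+.0414,p)); print(status.observe()["tcp_pos"])
E
```

```text
cube {'rect': array([ 559.3, -125.8,   24. ,   23.5,   71.8]), 'circ': array([ 559.2, -125.7,   12.5]), 'px': array([255.3, 195.8])} [[ 0.55977248 -0.12572079  0.068     ]]
slip [[ 0.55749215 -0.1238121   0.1669    ]]
[ 0.55739805 -0.12603995  0.12637877]
```

View pics/w19c.png

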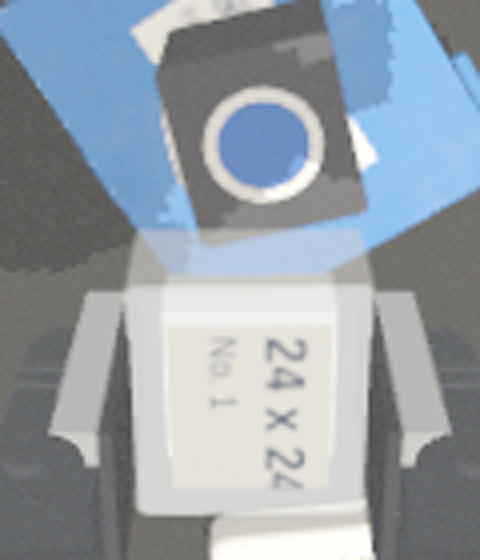

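>>> step_arm --pt "0 0 0 0.2 -0.1 -2.5 0.9" --pt "0 0 0 0 0 -2.5 0.9" --pt "0 0 0 0 0 -1.5 0.9" --pt "0 0 0 0 0 -0.7 0.9" --pt "0 0 0 0 0 0 0.9"

```text
time_s: 20.88
tcp_pos: [0.5591, -0.1274, 0.0536]
tcp_rot: [-2.547, -1.837, 0.001]
ft_force: [-0.5, -0.5, -1.0]
width: 0.346
```

>>> step_arm --pt "0 0 0 0 0 0 0.9"

```text
time_s: 20.97
tcp_pos: [0.5601, -0.1275, 0.0552]
tcp_rot: [2.547, 1.837, 0.001]
ft_force: [0.8, -0.1, 0.5]
width: 0.341
```

```bash
python3 snap.py wrist w20 150 180 360 350 3
```

```text
20.9667 [ 0.56009018 -0.12746368  0.05521869] [2.54714005e+00 1.83740479e+00 8.87312319e-04] 0.3413758530583621 [ 0.8416693  -0.05206993  0.4694539 ]
```

View pics/w20.png

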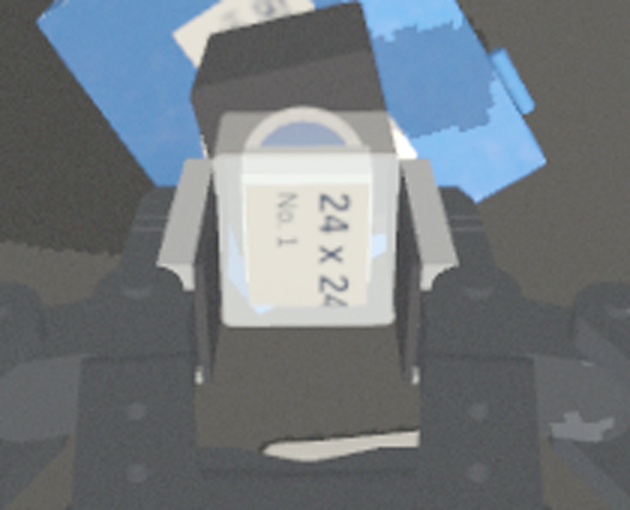

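>>> step_arm --pt "0 0 0 0 0 -0.5 0.9" --pt "0 0 0 0 0 -0.3 0.9" --pt "0 0 0 0 0 0 0.9"

```text
time_s: 21.27
tcp_pos: [0.5597, -0.1267, 0.0456]
tcp_rot: [-2.547, -1.839, 0.0]
ft_force: [0.7, -0.1, -0.8]
width: 0.341
```

>>> step_arm --pt "0 0 0 0 0 -0.2 0.9" --pt "0 0 0 0 0 0 0.9"

```text
time_s: 21.43
tcp_pos: [0.5598, -0.1266, 0.0437]
tcp_rot: [-2.547, -1.839, 0.0]
ft_force: [-0.3, -0.1, -1.1]
width: 0.34
```

>>> step_arm --pt "0 0 0 0 0 -0.1 0.9" --pt "0 0 0 0 0 0 0.9"

```text
time_s: 21.6
tcp_pos: [0.5599, -0.1267, 0.0428]
tcp_rot: [-2.547, -1.839, 0.0]
ft_force: [0.4, 0.6, 0.1]
width: 0.344
```

>>> step_arm --pt "0 0 0 0 0 -0.1 0.9" --pt "0 0 0 0 0 0 0.9"

```text
time_s: 21.77
tcp_pos: [0.56, -0.1267, 0.0426]
tcp_rot: [2.547, 1.839, 0.0]
ft_force: [-4.2, 1.4, 10.5]
width: 0.34
```

>>> step_arm --pt "0 0 0 0 0 0.1 0.6" --pt "0 0 0 0 0 0 0.4" --pt "0 0 0 0 0 0 0.3" --pt "0 0 0 0 0 0.5 0.3" --pt "0 0 0 0 0 2 0.3"

```text
time_s: 22.18
tcp_pos: [0.5585, -0.1262, 0.0657]
tcp_rot: [-2.544, -1.837, 0.004]
ft_force: [-0.8, -0.6, -0.5]
width: 0.697
```

>>> step_arm --pt "0 0 0 0 0 4 0.3" --pt "0 0 0 0 0 4 0.3" --pt "0 0 0 -2 -2 3 0.3" --pt "0 0 0 -3 -3 2 0.3" --pt "0 0 0 -3 -3 0 0.3"

```text
time_s: 22.6
tcp_pos: [0.4844, -0.2035, 0.2002]
tcp_rot: [2.54, 1.839, 0.004]
ft_force: [0.9, -1.7, 0.1]
width: 0.699
```

>>> step_arm --pt "0 0 0 -3 -3 0 0.3" --pt "0 0 0 -3 -3 0 0.3" --pt "0 0 0 -2.5 -3 0 0.3" --pt "0 0 0 -2 -3 0 0.3" --pt "0 0 0 0 0 0 0.3"

```text
time_s: 23.02
tcp_pos: [0.3766, -0.3258, 0.196]
tcp_rot: [2.55, 1.833, -0.002]
ft_force: [0.6, 0.6, -0.2]
width: 0.696
```

```bash
python3 snap.py top t21; python3 snap.py side s21
```

```text
23.0167 [ 0.37659022 -0.32582268  0.19602767] [ 2.55023439e+00  1.83320467e+00 -2.42761407e-03] 0.6961785264219785 [ 0.61130757  0.62368821 -0.16537379]
23.0667 [ 0.37805154 -0.32391311  0.19595278] [ 2.55067023e+00  1.83362165e+00 -6.30879661e-04] 0.6961441451827468 [ 0.15705767 -0.52521924 -0.19107064]
```

View pics/t21.png

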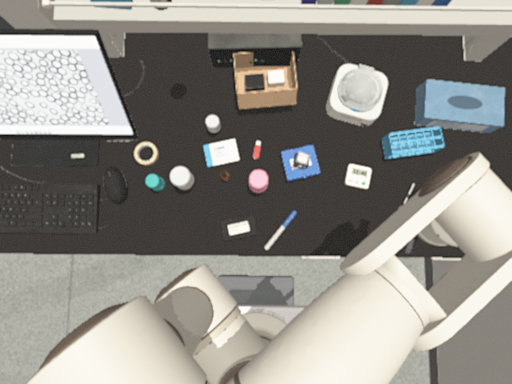

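View pics/s21.png

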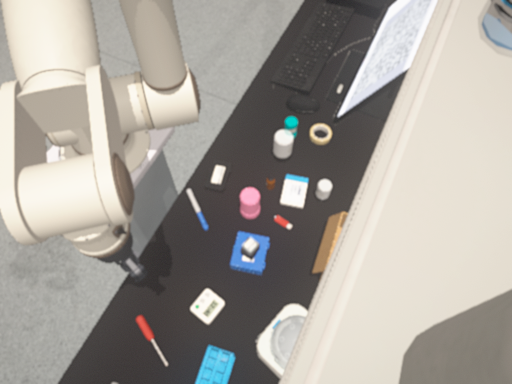

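```bash
python3 - <<'E'
from h import *
t=np.load("t21.npz",allow_pickle=True)["im"]; s=np.load("s21.npz",allow_pickle=True)["im"]
bl=[]
for im,b in((t,(278,140,322,185)),(s,(225,228,275,278))):
    c=np.clip(255*(im[b[1]:b[3],b[0]:b[2]]/255.)**.5,0,255).astype('uint8')[:,:,::-1]
    bl.append(cv2.resize(c,(396,396),interpolation=cv2.INTER_CUBIC))
cv2.imwrite("pics/f21.png",np.hstack(bl))
b=blob("top",t,(302,158),9,lambda a:a.min(2)>95,.085); print("slip",b)
b=blob("side",s,(249,242),11,lambda a:a.min(2)>95,.085); print("slip side",b)
brown=lambda a:(a[...,0]>a[...,2]+22)
o=blob("top",t,(224,175),9,brown,.035); c=blob("top",t,(213,124),11,lambda a:a.min(2)>130,.067)
R=np.array([[np.cos(.233),np.sin(.233)],[-np.sin(.233),np.cos(.233)]])
for q in(o,c): print(R@(q["circ"][:2]-[590,105.8]))
bright=lambda a:a.max(2)>90
print(blob("top",t,(358,176),18,bright,.018)["rect"],blob("top",t,(146,153),16,bright,.018)["rect"])
E
```

```text
slip {'rect': array([ 559.7, -130. ,   41.6,   33.3,   76.2]), 'circ': array([ 559.3, -130.3,   25.3]), 'px': array([303.6, 158.2])}
slip side {'rect': array([ 560.7, -124.6,   34.9,   33.4,   69.7]), 'circ': array([ 560.7, -123.6,   21.5]), 'px': array([249.7, 244.4])}
[-72.37340034   1.65557343]
[79.84730652  2.12076426]
[ 523.  -295.3   72.1   67.2   77.8] [585.8 323.7  69.2  67.    2.5]
```

View pics/f21.png

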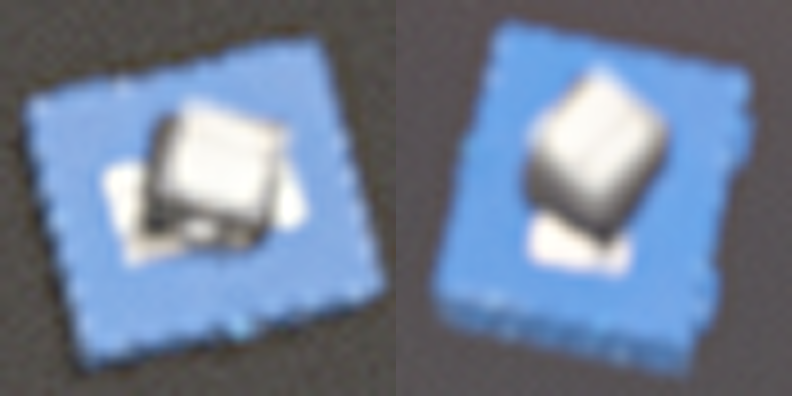

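```bash
python3 - <<'E'
from h import *
print(plane("top",[(278+225/9,140+148/8.8)],.085), plane("side",[(225+(597-396)/7.92,228+140/7.92)],.085))
s=status.observe(); print(s["time_s"],s["qd"].round(3))
E
```

```text
[[ 0.56250165 -0.12763515  0.085     ]] [[ 0.56348885 -0.12737677  0.085     ]]
23.1167 [0.048 0.001 0.004 0.007 0.002 0.015]
```

>>> step_arm --pt "0 0 0 0 0 0 0.3" --pt "0 0 0 0 0 0 0.3" --pt "0 0 0 0 0 0 0.3"

```text
time_s: 23.37
tcp_pos: [0.3805, -0.3209, 0.1957]
tcp_rot: [-2.545, -1.841, -0.0]
ft_force: [-0.4, -0.2, 0.2]
width: 0.7
```

```bash
python3 -c "
from plant import order
print(order.hand_in())"
```

```text
the job is handed in; nothing more can be done
None
```

I set out the whole kit and handed the job in at about 23 s of the 104 s allowed. The hand-in reports no verdict, so the figures below are my own camera measurements.

| Item | Last measurement | Limit |
|---|---|---|
| Filter cube from slide-box centre | about 1 mm | 12 mm |
| Cover-slip box from cube centre | about 4 mm | 10 mm |
| Canister behind the pack's centre | 80 mm, 2 mm off the middle line | 69–97 mm, 15 mm |
| Oil bottle in front of the pack's centre | 72 mm, 2 mm off the middle line | 61–90 mm, 15 mm |
| Timer and tape | no shift seen in the top view | 30 mm |

In the last top and side views everything looked upright, and the arm was clear of all of it.

**What went wrong or disagreed:**
- **Finger length:** the fingertips sit about 30 mm behind the stated TCP (tool point). My first cube grasp therefore closed above the cube without moving it, and I redid it lower.
- **Bottle and canister:** both were picked up before I noticed this, so they were held near their tops. Both were set down upright.
- **Cover-slip pick:** while the fingers were closing they pressed on the bench with up to 57 N for a moment, below the 120 N wrist limit. I raised the tool straight away. The 40 N limit is stated for the arm and gripper body, and I took the fingertips as not covered by it.
- **Oil bottle position:** two wrist views put it about 6 mm further left than the top view did. It is inside the limit either way.
- **Cube position:** I last measured it before setting the cover-slip box down; after that I only saw it partly covered.

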